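Load the cartridge reader from the tip-up tray and start it

ROBOT

A 6-joint arm with a two-finger parallel gripper is mounted at the origin on the work surface. World frame = base frame: x ahead of the robot, y to its left, z up, the work surface at z = 0. Lengths are in m, angles in rad, forces in N, time in s.
With the tool pointing down it reaches from about 0.225 to 0.875 m from the base axis. Payload 3.4 kg.
Tool frame: the origin (TCP) lies between the finger pads; the fingertips stand 8 mm ahead of it and the grasp point (between the pads) lies 11 mm behind it; x points along the fingers, z is the direction in which the jaws open and shut, and the axes are right-handed (so a half turn about x gives the same grasp; the last joint's range is limited). The gripper opens to 85 mm and grips with 20 to 120 N. Pads are 22 mm wide; open, the fingers measure 114 mm over their backs; the gripper's body (76 mm by 85 mm) begins 54 mm behind the grasp point. The pads swing forward as they close: fully open they stand 13 mm farther back than shut.
Start: joints at [1.164, 0.276, 1.505, -0, 1.361, -0.121], TCP at [0.162, 0.552, 0.239] pointing down, gripper open.
Joint ranges: [-2.89, 2.89], [-0.75, 2.08], [0.22, 2.7], [-1.18, 4.32], [0.11, 2.71], [-2.7, 2.7]. Speed limits (rad/s): [2.57, 2.57, 3.14, 3.14, 3.14, 3.14].

INTERFACE

Orientations are given as a 3x3 rotation matrix whose columns are the frame's x, y, z axes.
In Python, from workcell import arm gives the robot as it stands. The module is installed in compiled form; this text tells all that it offers.
- The arm moves only by the tool servo_tool, never from a script. Its argument "commands" is a list of rows, each a list of 3 entries, a list of its own where there are three numbers: the shift along the tool's x, y, z in cm, then the turn, a rotation vector about the tool's x, y, z in rad, then the closure, from 0 (fully open) to 1 (shut). In form: [[[x, y, z], [ax, ay, az], hand], ...]. A call has 1 to 8 rows; each row is the pose to reach, as a shift and turn from the pose commanded when the call began, along the tool's axes at that moment; what a row does not reach only later rows make up. A row lasts 1/10 s, in which the tool goes at most 50 mm and 8.59 degrees, less where a joint would pass 70% of its speed; a pose out of reach is approached as far as the arm can. A call with a gripper value outside its range is refused whole. The fingers move at their own pace and stop on an object; the grip force is fixed at half the most. Time passes only in rows, so rows that repeat a pose let the fingers close. It gives the time, the measured TCP pose, the force and the opening at its end, in the units of the state.
- arm.observe(): the state, without advancing time (a new reading comes with each control period).
- arm.get_image(name): name is "scene" or "side" or "wrist"; returns (picture, depth): 384x512x3 uint8, red, green, blue; 384x512 float32, m along the optical axis (not along the pixel's ray), 0 where there is no reading.
- arm.camera_model(name): a dict with "fx", "fy", "cx", "cy" (pixels), "xyz" and "attitude" of the camera in the world. Camera axes: x right, y down, z forward; pixel columns grow to the right and rows downward; lengths in m; the calibration is good to about 2 mm. A picture is of the moment at which its call begins: read the wrist's pose just before it. camera_model takes no time and is no camera call; for the wrist camera it gives the pose at the moment of the call.
- arm.job_done(): hands the job in, once; it reports no verdict.
The state is a dict: "time": time; "qpos": joint angles; "dq": joint speeds; "effort": joint torques, N m; "tcp_pos": TCP position; "tcp_rot": TCP orientation; "wrist_force": force on the tool from outside, world axes, zero at the start; "wrist_torque": the same for the moment, N m; "width": opening from 0.0 (shut) to 1.0 (fully open).
Only numpy, scipy, OpenCV 4.12 (cv2) and the standard library are available. Lean on these libraries where they do the work, as an engineer would, in place of code of your own. Each camera call takes 0.05 s, during which the arm holds its last target.

TASK

Load the reader: take every cartridge - the one lying on the bench and those sunk flush in the tray, which have to be tipped up by pressing down their narrow nose end - and let each slide nose first down its own lane of the reader's chute until it is fully home in the gate. Then start the run by pressing the small round key, the large round key and the bar key fully down, in that order, each after the one before has sprung back; leave the square cancel key alone and do not knock over the dropper bottles.

Things in the scene. Friction and masses are not known exactly. Their poses are not given: they have to be found in the camera images.
- a_centre (a point): white plastic cartridge, 70 x 34 x 9 mm, 35 g, same on both faces: a blunt body 54 mm long, 34 mm wide, and a narrow nose 16 mm long, 18 mm wide. Point at its centre, half-way up; x from tail (-35 mm) to nose tip (+35 mm), z across its thickness. Starts flush in pocket 1 of the tray; may be absent (None)
- b_centre (a point): white plastic cartridge, 70 x 34 x 9 mm, 35 g, same on both faces: a blunt body 54 mm long, 34 mm wide, and a narrow nose 16 mm long, 18 mm wide. Point at its centre, half-way up; x from tail (-35 mm) to nose tip (+35 mm), z across its thickness. Starts flush in pocket 2 of the tray; may be absent (None)
- c_centre (a point): white plastic cartridge, 70 x 34 x 9 mm, 35 g, same on both faces: a blunt body 54 mm long, 34 mm wide, and a narrow nose 16 mm long, 18 mm wide. Point at its centre, half-way up; x from tail (-35 mm) to nose tip (+35 mm), z across its thickness. Starts flush in pocket 3 of the tray; may be absent (None)
- d_centre (a point): white plastic cartridge, 70 x 34 x 9 mm, 35 g, same on both faces: a blunt body 54 mm long, 34 mm wide, and a narrow nose 16 mm long, 18 mm wide. Point at its centre, half-way up; x from tail (-35 mm) to nose tip (+35 mm), z across its thickness. Always there; starts lying flat on the bench beyond the tray
- tray: fixed grey tray, 124 x 201 mm, top 34 mm above the bench; origin on the bench under its middle. Three recessed pockets hold cartridges flush, too tight for fingers: centres at x = 0, y = -64, 0, +64 mm (pockets 1, 2, 3), z = 29.5 mm, noses to tray +x. Past the nose tip each pocket goes on 16 mm as a hollow 37 mm wide, where a fingertip can press the nose end down
- tip_1 (a joint): rocking floor of pocket 1: 0 flush, 0.46 rad fully tipped. Pivots across the tray 8 mm to the nose side of the pocket centre, at the cartridge's mid-height; pressing the nose end down about 8 mm tips it fully and lifts the tail end 19 mm, clear of the tray top. Stiff: takes about 2 N at the nose and stays where it is left, so the raised tail can then be pinched by its sides
- tip_2 (a joint): rocking floor of pocket 2: 0 flush, 0.46 rad fully tipped. Pivots across the tray 8 mm to the nose side of the pocket centre, at the cartridge's mid-height; pressing the nose end down about 8 mm tips it fully and lifts the tail end 19 mm, clear of the tray top. Stiff: takes about 2 N at the nose and stays where it is left, so the raised tail can then be pinched by its sides
- tip_3 (a joint): rocking floor of pocket 3: 0 flush, 0.46 rad fully tipped. Pivots across the tray 8 mm to the nose side of the pocket centre, at the cartridge's mid-height; pressing the nose end down about 8 mm tips it fully and lifts the tail end 19 mm, clear of the tray top. Stiff: takes about 2 N at the nose and stays where it is left, so the raised tail can then be pinched by its sides
- chute: fixed slippery aluminium plate on the reader, sloping 0.46 rad down away from the robot. Origin on its surface, x down the slope, z normal to it; runs from x = -85 to +95 mm, 212 mm wide. Four lanes 50 mm apart in y, 38 mm wide between ribs 12 mm wide, 8 mm high, which begin at x = -36 mm; above that it is open, with finger room. At x = +70 mm each lane ends in a gate 27 mm wide
- lane_1 (a point): where a cartridge's centre lies when fully home in lane 1 (nose in the gate, body against it): chute x = +51, y = -75, z = +4.5 mm, axes as the chute's. Laid in the lane lengthwise, nose down the slope, a cartridge slides home by itself; tail first it stops 16 mm short, crosswise it cannot enter
- lane_2 (a point): where a cartridge's centre lies when fully home in lane 2 (nose in the gate, body against it): chute x = +51, y = -25, z = +4.5 mm, axes as the chute's. Laid in the lane lengthwise, nose down the slope, a cartridge slides home by itself; tail first it stops 16 mm short, crosswise it cannot enter
- lane_3 (a point): where a cartridge's centre lies when fully home in lane 3 (nose in the gate, body against it): chute x = +51, y = +25, z = +4.5 mm, axes as the chute's. Laid in the lane lengthwise, nose down the slope, a cartridge slides home by itself; tail first it stops 16 mm short, crosswise it cannot enter
- lane_4 (a point): where a cartridge's centre lies when fully home in lane 4 (nose in the gate, body against it): chute x = +51, y = +75, z = +4.5 mm, axes as the chute's. Laid in the lane lengthwise, nose down the slope, a cartridge slides home by itself; tail first it stops 16 mm short, crosswise it cannot enter
- small_top (a point): small round key, 14 mm across; grey, on its own black base (38 x 40 mm) on the keypad beside the lanes. Point at the centre of its top face, about 48 mm above the bench; pressed straight down. The four keys, 44 mm apart, change places from start to start
- key_small (a joint): travel of the small round key: 0 up, 0.006 m fully down (about 5 N; counts beyond 0.004); springs back
- large_top (a point): large round key, 30 mm across; grey, on its own black base (38 x 40 mm) on the keypad beside the lanes. Point at the centre of its top face, about 48 mm above the bench; pressed straight down. The four keys, 44 mm apart, change places from start to start
- key_large (a joint): travel of the large round key: 0 up, 0.006 m fully down (about 5 N; counts beyond 0.004); springs back
- bar_top (a point): bar key, 11 x 34 mm; grey, on its own black base (38 x 40 mm) on the keypad beside the lanes. Point at the centre of its top face, about 48 mm above the bench; pressed straight down. The four keys, 44 mm apart, change places from start to start
- key_bar (a joint): travel of the bar key: 0 up, 0.006 m fully down (about 5 N; counts beyond 0.004); springs back
- square_top (a point): square key, 24 mm: cancel, not to be pressed; grey, on its own black base (38 x 40 mm) on the keypad beside the lanes. Point at the centre of its top face, about 48 mm above the bench; pressed straight down. The four keys, 44 mm apart, change places from start to start
- key_square (a joint): travel of the square key: 0 up, 0.006 m fully down (about 5 N; counts beyond 0.004); springs back
- square_base: base of the square cancel key; origin at the centre of its underside
- dropper_1: bystander: loose dropper bottle, 32 mm across, 88 mm high, origin at the centre of its underside
- dropper_2: bystander: loose dropper bottle, 32 mm across, 88 mm high, origin at the centre of its underside
Mind the look-alikes: they are no part of the job. What is shaped like the part that bears c_centre but green or turquoise is not meant.

How it is judged:
By the outcome, as a careful person would: the job done as asked, in the order asked, and still so for the second after the job is handed in, with the robot touching nothing.
Of cart_a, cart_b, cart_c only 2 to 3 are there at a start; the rules pass over those that are not, and their reading is None.
At some moment in a run one of cart_d may be knocked a few centimetres aside while the robot is not near it.
Once in a run the grip may slacken for a moment while it holds something.
It also fails if it takes over 208 s, if anything falls off the work surface, if the arm or the gripper's body presses on something with over 40 N, if the wrist force passes 120 N, or if a joint passes its speed limit or range.

## Working session

There is one attempt and no reset: what is moved stays moved. The work goes in short steps, Python scripts to look and compute and a tool call to move; the robot and the scene stay as the last step left them, time stands still between calls to the robot, and variables do not carry over. Pictures are saved under pics/ and viewed, and the job is handed in when it is done.

Besides the shell and the picture viewer there is one more tool, called as name(argument=value, ...) on one line, values as JSON. servo_tool: Moves the arm, as the interface text tells. Its arguments: {"type":"object","properties":{"commands":{"type":"array"}},"required":["commands"]}

```bash
mkdir -p pics
cat > h.py <<'E'
import numpy as np, cv2
from workcell import arm
def snap(n,tag):
    m=arm.camera_model(n); im,d=arm.get_image(n)
    cv2.imwrite(f'pics/{tag}.png',im[:,:,::-1]); np.savez(f'pics/{tag}.npz',im=im,d=d,**{k:np.array(v) for k,v in m.items()})
    return im,d,m
def load(tag):
    return np.load(f'pics/{tag}.npz')
def att(m):
    return np.array(m['attitude'])
def P(z,u,v,r=1):
    d=z['d'][v-r:v+r+1,u-r:u+r+1]; d=d[d>0]; d=np.median(d)
    c=np.array([(u-z['cx'])/z['fx']*d,(v-z['cy'])/z['fy']*d,d])
    return z['attitude']@c+z['xyz']
E
python3 - <<'E'
from h import *
for n in ['scene','side','wrist']:
    im,d,m=snap(n,n+'0'); print(n,m)
s=arm.observe()
print(s)
E
```

```text
scene {'fx': 472.20954701744404, 'fy': 472.20954701744404, 'cx': 252.6863537805451, 'cy': 192.48769005026165, 'xyz': array([0.97823438, 0.75450861, 0.95497275]), 'attitude': array([[-0.87358897,  0.34556248, -0.34267898],
       [ 0.48665026,  0.6149027 , -0.62053702],
       [-0.00372008, -0.70885911, -0.70534029]])}
side {'fx': 377.8051415086075, 'fy': 377.8051415086075, 'cx': 258.56968925457244, 'cy': 196.05049188249225, 'xyz': array([ 0.30044665, -0.55206831,  0.67694918]), 'attitude': array([[ 0.90618972, -0.29596512,  0.30203449],
       [-0.42271357, -0.65351032,  0.62788335],
       [ 0.01155108, -0.69665552, -0.7173128 ]])}
wrist {'fx': 343.9807454915063, 'fy': 343.9807454915063, 'cx': 251.55202850959074, 'cy': 194.04554078394435, 'xyz': array([0.08381914, 0.57324119, 0.37344624]), 'attitude': array([[ 0.28234431,  0.90981523,  0.30416761],
       [ 0.95931135, -0.26716313, -0.09135428],
       [-0.00185315,  0.3175848 , -0.94822806]])}
{'time': 0.15, 'qpos': array([ 1.16399945e+00,  2.76455731e-01,  1.50584964e+00, -3.02891338e-06,
        1.36073349e+00, -1.21029889e-01]), 'dq': array([-0.00019268, -0.00190289, -0.0042709 , -0.00135321,  0.00128348,
       -0.0004026 ]), 'effort': array([ 2.13060972e-03, -4.17143941e+01, -2.46032202e+01,  1.44766545e-04,
        7.57276139e-03, -2.81723777e-05]), 'tcp_pos': array([0.16195262, 0.55130611, 0.2386321 ]), 'tcp_rot': array([[-5.69500259e-04, -9.59445856e-01,  2.81892400e-01],
       [-1.32935986e-03,  2.81892923e-01,  9.59444950e-01],
       [-9.99998954e-01,  1.71667707e-04, -1.43598690e-03]]), 'wrist_force': array([ 0.5113552 , -0.39367027,  0.09556999]), 'wrist_torque': array([ 0.03591243, -0.00612515,  0.08174992]), 'width': 1.0012520678188914}
```

View pics/scene0.png

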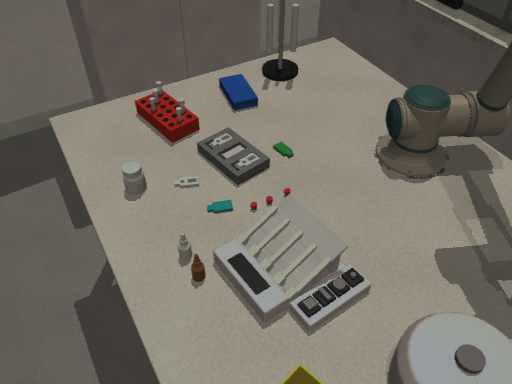

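View pics/side0.png

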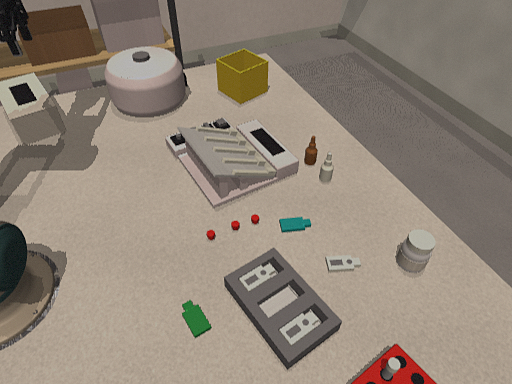

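View pics/wrist0.png

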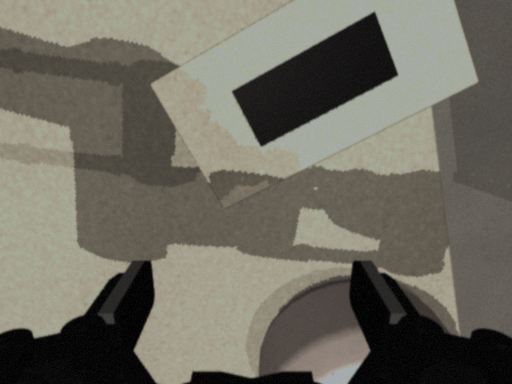

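Run:
```python
from h import *
s=load('scene0')['im'][:,:,::-1]; d=load('side0')['im'][:,:,::-1]
def c(im,x,y,w,h,f,n): cv2.imwrite(f'pics/{n}.png',cv2.resize(im[y:y+h,x:x+w],None,fx=f,fy=f,interpolation=cv2.INTER_CUBIC))
c(s,170,120,130,100,6,'c1'); c(s,200,190,180,140,4,'c2'); c(d,210,200,160,130,5,'c3'); c(d,160,100,190,120,4,'c4')
for t,pts in [('side0',[(271,250),(339,322),(289,363),(225,286),(260,272),(300,322),(278,297),(343,264),(357,264)]),('scene0',[(271,153),(240,180),(198,153),(230,131)])]:
    z=load(t)
    for p in pts: print(t,p,P(z,*p).round(4))
```

```text
side0 (271, 250) [ 0.5288 -0.1416  0.0333]
side0 (339, 322) [ 0.57   -0.3344  0.0328]
side0 (289, 363) [ 0.4555 -0.3584  0.0268]
side0 (225, 286) [ 0.4153 -0.1645  0.0048]
side0 (260, 272) [ 0.4851 -0.1805  0.0333]
side0 (300, 322) [ 0.5062 -0.305   0.0326]
side0 (278, 297) [ 0.495  -0.2406  0.0252]
side0 (343, 264) [ 0.6594 -0.2213  0.0089]
side0 (357, 264) [ 0.6878 -0.2324  0.0063]
scene0 (271, 153) [ 0.3776 -0.2129 -0.0022]
scene0 (240, 180) [ 0.5269 -0.1388  0.0113]
scene0 (198, 153) [ 0.5776 -0.3246 -0.0017]
scene0 (230, 131) [ 0.457 -0.337  0.031]
```

View pics/c1.png

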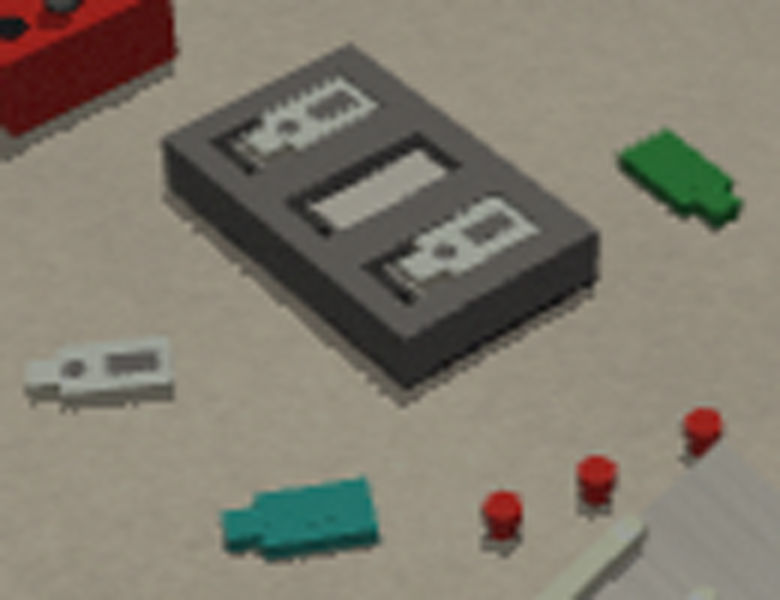

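View pics/c2.png

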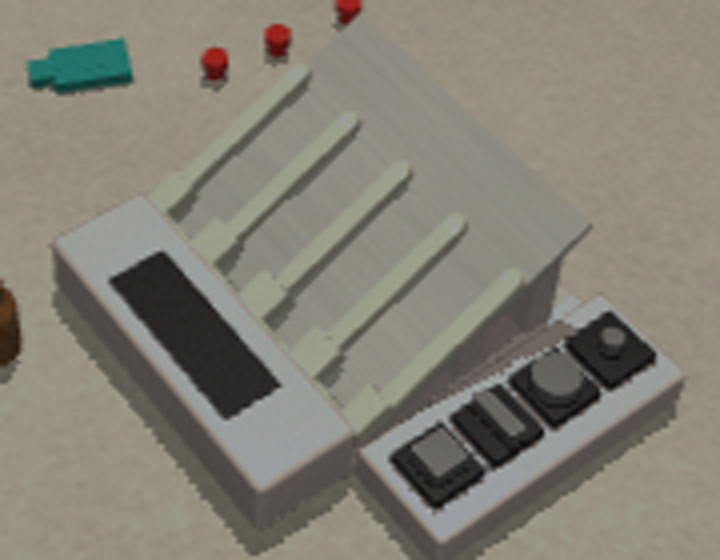

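View pics/c3.png

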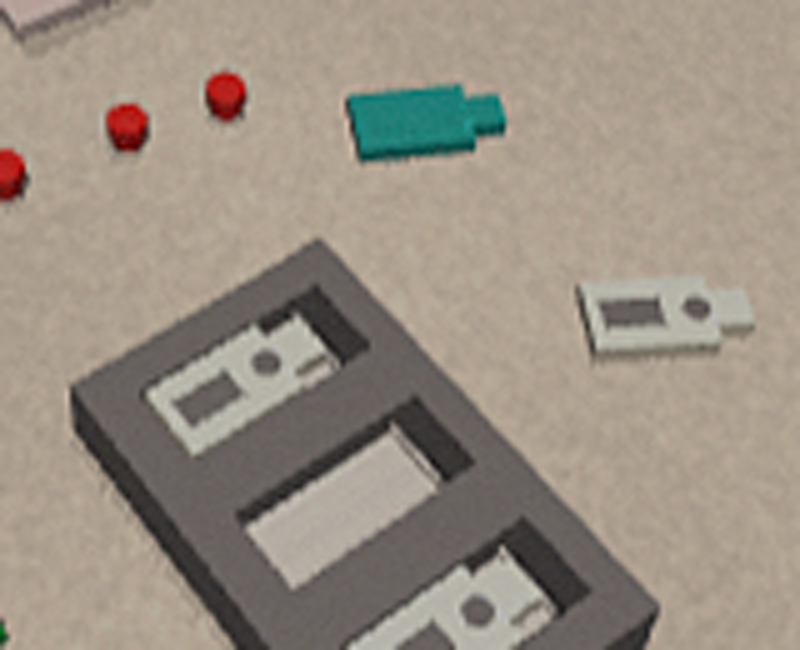

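View pics/c4.png

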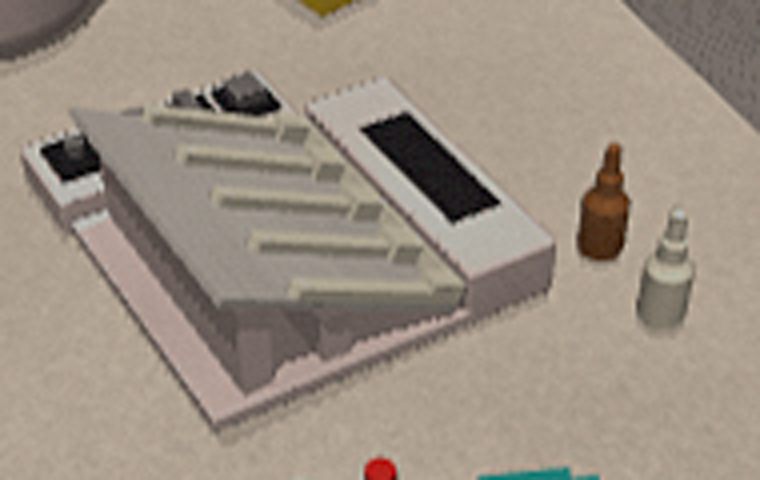

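```bash
cat >> h.py <<'E'
def cloud(z):
    d=z['d']; v,u=np.indices(d.shape)
    c=np.stack([(u-z['cx'])/z['fx']*d,(v-z['cy'])/z['fy']*d,d],-1)
    X=c@z['attitude'].T+z['xyz']; X[d<=0]=np.nan
    return X
E
python3 - <<'E'
from h import *
for t in ['side0','scene0']:
    z=load(t);X=cloud(z);im=z['im'].astype(int)
    x,y,h=X[...,0],X[...,1],X[...,2]
    fl=(abs(h)<.01)&(x>.3)&(x<.8)&(abs(y)<.4)
    print(t,'bench z',np.median(h[fl]))
    m=(h>.027)&(h<.042)&(x>.38)&(x<.62)&(y>-.4)&(y<-.1)
    grey=m&(im.max(-1)<130)
    p=X[m][:,:2].astype(np.float32)
    r=cv2.minAreaRect(p); print('tray',r,len(p), np.median(h[m]))
    b=cv2.boxPoints(r); print(b)
    # chute plane
    c=(h>.03)&(x>.38)&(x<.85)&(y>-.1)&(y<.3)
    q=X[c]; print(q.min(0),q.max(0))
    best=None;rng=np.random.default_rng(0)
    for i in range(3000):
        a=q[rng.choice(len(q),3,replace=False)]; n=np.cross(a[1]-a[0],a[2]-a[0]); 
        if np.linalg.norm(n)<1e-6: continue
        n/=np.linalg.norm(n); n*=np.sign(n[2])
        if not .8<n[2]<.95: continue
        k=(abs((q-a[0])@n)<.002).sum()
        if best is None or k>best[0]: best=(k,n,a[0])
    k,n,a=best
    inl=q[abs((q-a)@n)<.0025]; ce=inl.mean(0); n=np.linalg.svd(inl-ce,full_matrices=False)[2][2]; n*=np.sign(n[2])
    print('plane',k,n,np.arccos(n[2]),np.arctan2(n[1],n[0]),ce)
    np.savez(f'pics/pl_{t}.npz',n=n,c=ce)
    mk=np.zeros(h.shape,np.uint8)
    mk[abs((X-ce)@n)<.0025]=255; mk[~c]=0
    mk[(abs((X-ce)@n-.008)<.0025)&c]=120
    cv2.imwrite(f'pics/mk_{t}.png',cv2.resize(mk[80:340,150:400],None,fx=3,fy=3,interpolation=0)[:600,:800])
E
```

```text
side0 bench z -0.0008004879290985922
tray ((0.4948526918888092, -0.24784909188747406), (0.125665083527565, 0.2030540406703949), 10.99526309967041) 5551 0.033102749699448486
[[ 0.41380954 -0.16016972]
 [ 0.4525376  -0.35949627]
 [ 0.57589585 -0.33552846]
 [ 0.5371678  -0.13620192]]
[0.43930537 0.00940129 0.03001962] [0.78503803 0.29990009 0.10484559]
plane 1715 [0.43863036 0.04943475 0.89730687] 0.4571664045230907 0.11222896570798635 [0.52760174 0.15540979 0.07411914]
scene0 bench z -0.0007046258155307683
tray ((0.49640923738479614, -0.24688604474067688), (0.12968631088733673, 0.20853237807750702), 11.388046264648438) 1603 0.03283621065109532
[[ 0.41225505 -0.15747607]
 [ 0.4534303  -0.36190295]
 [ 0.5805634  -0.33629602]
 [ 0.5393882  -0.13186914]]
[0.44193106 0.02001659 0.03000756] [0.78862526 0.29997571 0.10707213]
plane 2857 [0.43718916 0.05039415 0.89795661] 0.455692222974405 0.11476203946946734 [0.53587603 0.17084937 0.0701574 ]
```

View pics/mk_scene0.png

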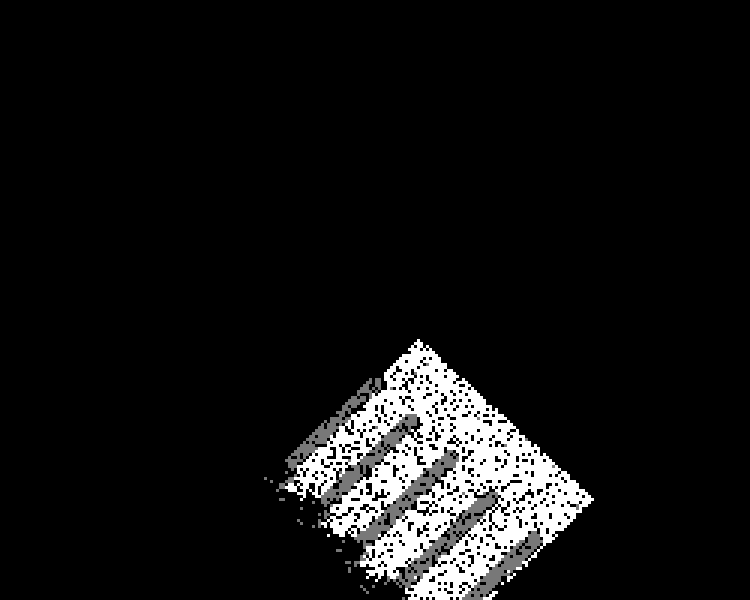

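```bash
cat >> h.py <<'E'
def ortho(z,R,o,ext,s):
    """image resampled on plane z=0 of frame (R,o); ext=(x0,x1,y0,y1) m, s px/m; row=x down? -> col = x, row = -y"""
    x0,x1,y0,y1=ext
    xs=np.arange(x0,x1,1/s); ys=np.arange(y1,y0,-1/s)
    gx,gy=np.meshgrid(xs,ys)
    W=gx[...,None]*R[:,0]+gy[...,None]*R[:,1]+o
    C=(W-z['xyz'])@z['attitude']
    u=C[...,0]/C[...,2]*z['fx']+z['cx']; v=C[...,1]/C[...,2]*z['fy']+z['cy']
    return cv2.remap(z['im'][:,:,::-1].copy(),u.astype(np.float32),v.astype(np.float32),cv2.INTER_CUBIC)
def grid(I,ext,s,step):
    x0,x1,y0,y1=ext; I=I.copy()
    for x in np.arange(np.ceil(x0/step)*step,x1,step):
        c=int((x-x0)*s); cv2.line(I,(c,0),(c,I.shape[0]),(0,0,255) if abs(x)<1e-6 else (0,200,255),1); cv2.putText(I,f'{x*1000:.0f}',(c,10),0,.35,(255,0,0),1)
    for y in np.arange(np.ceil(y0/step)*step,y1,step):
        r=int((y1-y)*s); cv2.line(I,(0,r),(I.shape[1],r),(0,0,255) if abs(y)<1e-6 else (0,200,255),1); cv2.putText(I,f'{y*1000:.0f}',(0,r-1),0,.35,(255,0,0),1)
    return I
E
python3 - <<'E'
from h import *
yaw=.113;th=.457
n=np.array([np.sin(th)*np.cos(yaw),np.sin(th)*np.sin(yaw),np.cos(th)])
X=np.array([np.cos(th)*np.cos(yaw),np.cos(th)*np.sin(yaw),-np.sin(th)]); Y=np.cross(n,X); R=np.c_[X,Y,n]
for t in ['side0','scene0']:
    z=load(t); Q=cloud(z); c=np.load(f'pics/pl_{t}.npz')['c']
    L=(Q-c)@R
    m=(abs(L[...,2])<.003)&(abs(L[...,0])<.2)&(abs(L[...,1])<.2)&(Q[...,2]>.03)
    l=L[m]; 
    up=np.percentile(l[:,0],.5); 
    a=l[l[:,0]<up+.04]; print(t,'upper edge x',l[:,0].min(),up,'y range',np.percentile(a[:,1],[.3,1,99,99.7]))
    mid=l[(abs(l[:,1])<.03)]; print(np.percentile(mid[:,0],[.5,1]))
    r=(abs(L[...,2]-.008)<.0025)&(abs(L[...,0])<.2)&(abs(L[...,1])<.2)&(Q[...,2]>.03)&(L[...,0]>up+.06)&(L[...,0]<up+.13)
    hh,e=np.histogram(L[r][:,1],bins=60,range=(-.15,.15)); print(list(zip((e[:-1]*1000).round().astype(int),hh)))
    o=c+R@[up+.085,0,0]
    y0,y1=np.percentile(a[:,1],[.7,99.3]); o=o+R[:,1]*(y0+y1)/2
    print('origin',o)
    ext=(-.1,.1,-.12,.12)
    cv2.imwrite(f'pics/or_{t}.png',grid(ortho(z,R,o,ext,2500),ext,2500,.02))
E
```

```text
side0 upper edge x -0.06652029116563239 -0.0658503502427921 y range [-0.10044114 -0.0998316   0.11109346  0.11291592]
[-0.06591729 -0.06563085]
[(np.int64(-150), np.int64(0)), (np.int64(-145), np.int64(0)), (np.int64(-140), np.int64(0)), (np.int64(-135), np.int64(0)), (np.int64(-130), np.int64(0)), (np.int64(-125), np.int64(0)), (np.int64(-120), np.int64(0)), (np.int64(-115), np.int64(0)), (np.int64(-110), np.int64(0)), (np.int64(-105), np.int64(4)), (np.int64(-100), np.int64(36)), (np.int64(-95), np.int64(25)), (np.int64(-90), np.int64(20)), (np.int64(-85), np.int64(1)), (np.int64(-80), np.int64(0)), (np.int64(-75), np.int64(0)), (np.int64(-70), np.int64(0)), (np.int64(-65), np.int64(0)), (np.int64(-60), np.int64(0)), (np.int64(-55), np.int64(2)), (np.int64(-50), np.int64(34)), (np.int64(-45), np.int64(23)), (np.int64(-40), np.int64(19)), (np.int64(-35), np.int64(0)), (np.int64(-30), np.int64(0)), (np.int64(-25), np.int64(0)), (np.int64(-20), np.int64(0)), (np.int64(-15), np.int64(0)), (np.int64(-10), np.int64(0)), (np.int64(-5), np.int64(1)), (np.int64(0), np.int64(33)), (np.int64(
[... 2181 characters left out ...]
31)), (np.int64(40), np.int64(41)), (np.int64(45), np.int64(42)), (np.int64(50), np.int64(4)), (np.int64(55), np.int64(0)), (np.int64(60), np.int64(0)), (np.int64(65), np.int64(0)), (np.int64(70), np.int64(0)), (np.int64(75), np.int64(0)), (np.int64(80), np.int64(0)), (np.int64(85), np.int64(34)), (np.int64(90), np.int64(51)), (np.int64(95), np.int64(53)), (np.int64(100), np.int64(1)), (np.int64(105), np.int64(0)), (np.int64(110), np.int64(0)), (np.int64(115), np.int64(0)), (np.int64(120), np.int64(0)), (np.int64(125), np.int64(0)), (np.int64(130), np.int64(0)), (np.int64(135), np.int64(0)), (np.int64(140), np.int64(0)), (np.int64(145), np.int64(0))]
origin [0.54694579 0.16566884 0.06503615]
```

View pics/or_scene0.png

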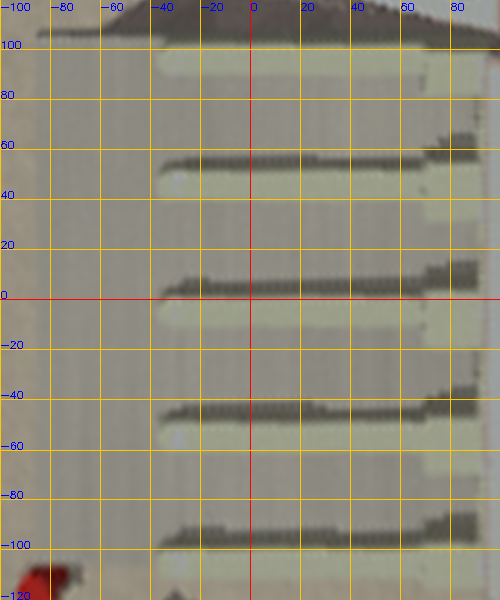

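View pics/or_side0.png

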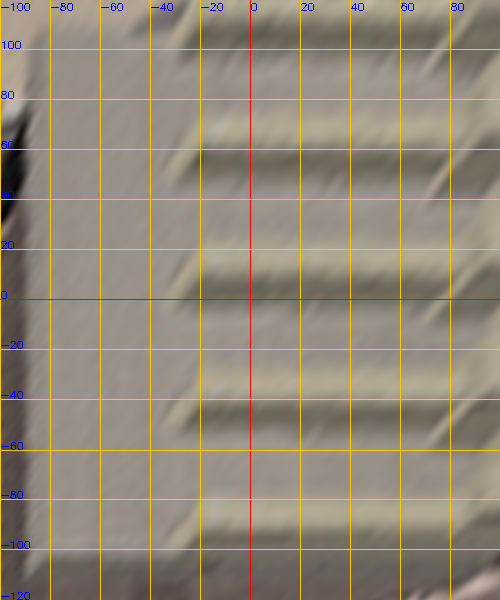

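Run:
```python
from h import *
I=np.eye(3)
for t in ['side0','scene0']:
    z=load(t)
    s=4000
    ext=(-.06,.06,-.06,.06); o=np.array([.67,-.225,.0085])
    cv2.imwrite(f'pics/d_{t}.png',grid(ortho(z,I,o,ext,s),ext,s,.02))
    ext=(-.1,.1,-.07,.07); o=np.array([.57,.3,.047])
    cv2.imwrite(f'pics/k_{t}.png',grid(ortho(z,I,o,ext,s),ext,s,.02))
a=cv2.imread('pics/d_side0.png');b=cv2.imread('pics/d_scene0.png')
cv2.imwrite('pics/dd.png',cv2.resize(np.hstack([a,b]),(800,400)))
z=load('scene0')
for p in [(340,300),(330,290),(353,276),(310,305),(325,295),(338,285),(185,260),(198,275),(134,180)]: print(p,P(z,*p).round(4))
```

```text
(340, 300) [0.524  0.3376 0.029 ]
(330, 290) [0.5294 0.3061 0.0316]
(353, 276) [0.4674 0.3079 0.0457]
(310, 305) [0.5981 0.324  0.0474]
(325, 295) [0.5541 0.3186 0.0465]
(338, 285) [0.5134 0.3119 0.0476]
(185, 260) [0.7797 0.0428 0.0025]
(198, 275) [0.7754 0.1169 0.0271]
(134, 180) [ 0.8041 -0.2451  0.0521]
```

View pics/dd.png

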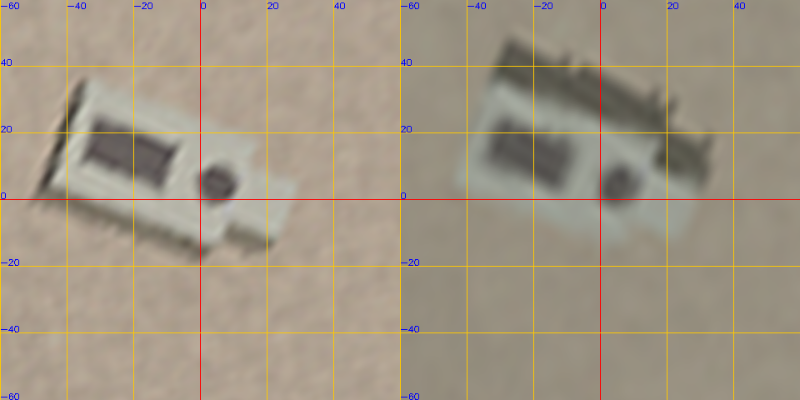

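View pics/k_scene0.png

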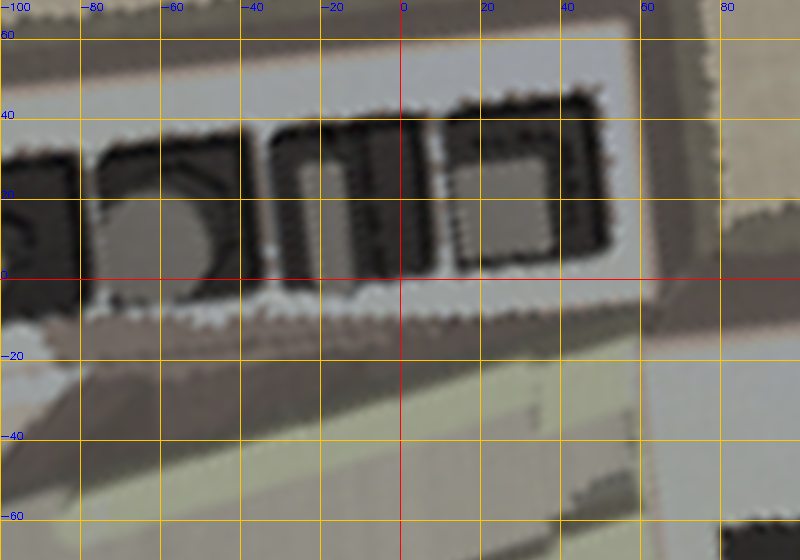

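```bash
cat >> h.py <<'E'
from scipy.spatial.transform import Rotation as Ro
def go(p,R):
    s=arm.observe(); T=s['tcp_rot']; 
    sh=T.T@(np.array(p)-s['tcp_pos'])*100; rv=Ro.from_matrix(T.T@R).as_rotvec()
    print('t',round(s['time'],2),'shift cm',sh.round(2).tolist(),'rv',rv.round(4).tolist(),'| pos',s['tcp_pos'].round(4),'F',s['wrist_force'].round(1),'w',round(s['width'],3))
def Rv(yaw,tilt=0):
    """tool pose gripping cart with x-dir yaw, nose down by tilt"""
    n=np.array([np.sin(tilt)*np.cos(yaw),np.sin(tilt)*np.sin(yaw),np.cos(tilt)])
    X=np.array([np.cos(tilt)*np.cos(yaw),np.cos(tilt)*np.sin(yaw),-np.sin(tilt)])
    return np.c_[-n,-X,np.cross(n,X)]
CY,CT=.113,.458; CO=np.array([.5455,.1645,.0662]); CR=np.c_[-Rv(CY,CT)[:,1],Rv(CY,CT)[:,2],-Rv(CY,CT)[:,0]]
TY=.194; TO=np.array([.4955,-.2475,0]); TR=np.c_[-Rv(TY)[:,1],Rv(TY)[:,2],[0,0,1]]
E
python3 - <<'E'
from h import *
go([.655,-.215,.17],Rv(-.32))
E
```

```text
t 0.15 shift cm [6.94, -68.91, -59.61] rv [0.0342, -0.0014, -0.0001] | pos [0.162  0.5513 0.2386] F [ 0.5 -0.4  0.1] w 1.001
```

servo_tool(commands=[[[0,-20,-17],[0,0,0],0],[[0,-20,-17],[0,0,0],0],[[0,-34,-30],[0,0,0],0],[[0,-34,-30],[0,0,0],0],[[0,-34,-30],[0,0,0],0],[[0,-34,-30],[0,0,0],0],[[0,-40,-38],[0,0,0],0],[[0,-40,-38],[0,0,0],0]])

```text
time: 0.95
tcp_pos: [0.3691, 0.2077, 0.2393]
tcp_rot: [[0.0, -0.96, 0.282], [0.0, 0.282, 0.96], [-1.0, -0.0, 0.0]]
wrist_force: [0.2, 0.0, 1.3]
width: 1.002
```

Run:
```python
from h import *
go([.655,-.215,.17],Rv(-.32))
```

```text
t 0.95 shift cm [6.93, -39.33, -32.51] rv [0.0345, 0.0004, 0.0003] | pos [0.3691 0.2077 0.2393] F [0.2 0.  1.3] w 1.002
```

servo_tool(commands=[[[3,-39.3,-32.5],[0.034,0,0],0],[[3,-39.3,-32.5],[0.034,0,0],0],[[3,-39.3,-32.5],[0.034,0,0],0],[[6.9,-39.3,-32.5],[0.034,0,0],0],[[6.9,-39.3,-32.5],[0.034,0,0],0],[[6.9,-39.3,-32.5],[0.034,0,0],0],[[6.9,-39.3,-32.5],[0.034,0,0],0],[[6.9,-39.3,-32.5],[0.034,0,0],0]])

```text
time: 1.75
tcp_pos: [0.5911, -0.1208, 0.1886]
tcp_rot: [[-0.0, -0.949, 0.315], [0.001, 0.315, 0.949], [-1.0, 0.001, 0.0]]
wrist_force: [0.4, 0.9, -0.0]
width: 0.998
```

servo_tool(commands=[[[0,0,0],[0,0,0],0]])

```text
time: 1.85
tcp_pos: [0.5933, -0.1245, 0.1869]
tcp_rot: [[0.0, -0.948, 0.319], [-0.002, 0.319, 0.948], [-1.0, -0.001, -0.002]]
wrist_force: [-0.3, 0.3, -0.3]
width: 1.001
```

Run:
```python
from h import *
go([.655,-.215,.17],Rv(-.32))
```

```text
t 1.85 shift cm [1.71, -8.73, -6.61] rv [-0.0044, -0.0022, 0.0009] | pos [ 0.5933 -0.1245  0.1869] F [-0.3  0.3 -0.3] w 1.001
```

servo_tool(commands=[[[1.7,-8.7,-6.6],[0,0,0],0],[[1.7,-8.7,-6.6],[0,0,0],0],[[1.7,-8.7,-6.6],[0,0,0],0],[[1.7,-8.7,-6.6],[0,0,0],0]])

```text
time: 2.25
tcp_pos: [0.6523, -0.2099, 0.1708]
tcp_rot: [[-0.002, -0.949, 0.316], [0.001, 0.316, 0.949], [-1.0, 0.002, 0.0]]
wrist_force: [-0.4, 0.3, 0.4]
width: 0.998
```

Run:
```python
from h import *
go([.655,-.215,.17],Rv(-.32))
snap('wrist','w1')
z=load('w1'); s=4000
ext=(-.06,.06,-.05,.05); 
c,sn=np.cos(-.32),np.sin(-.32)
R=np.array([[c,-sn,0],[sn,c,0],[0,0,1]])
cv2.imwrite('pics/w1o.png',grid(ortho(z,R,np.array([.662,-.217,.009]),ext,s),ext,s,.01))
```

```text
t 2.25 shift cm [0.07, -0.42, -0.4] rv [-0.0016, 0.0004, -0.0023] | pos [ 0.6523 -0.2099  0.1708] F [-0.4  0.3  0.4] w 0.998
```

View pics/w1.png

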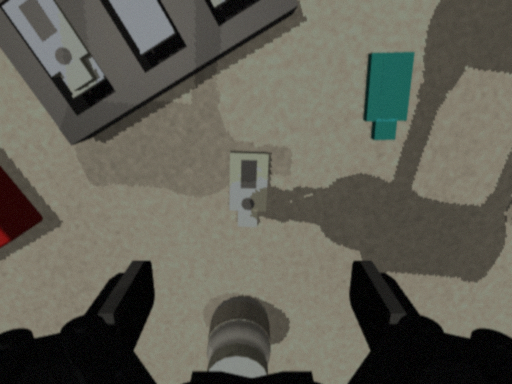

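View pics/w1o.png

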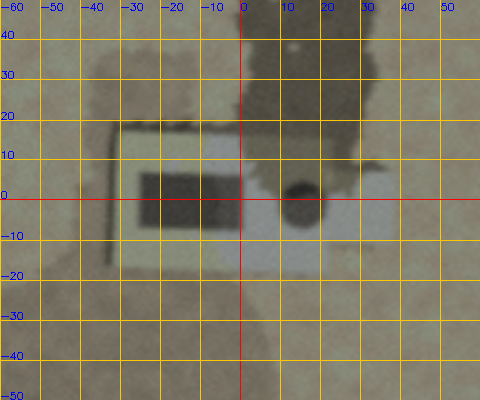

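Run:
```python
from h import *
go([.6469,-.2123,.008],Rv(-.32))
```

```text
t 2.3 shift cm [16.34, 0.28, -0.54] rv [-0.0006, 0.0011, -0.0026] | pos [ 0.6516 -0.2083  0.1714] F [-0.2  0.3 -0.3] w 0.995
```

servo_tool(commands=[[[12,0.3,-0.5],[0,0,0],0.3],[[12,0.3,-0.5],[0,0,0],0.3],[[14,0.3,-0.5],[0,0,0],0.3],[[14,0.3,-0.5],[0,0,0],0.3],[[14,0.3,-0.5],[0,0,0],0.3],[[14,0.3,-0.5],[0,0,0],0.3]])

```text
time: 2.9
tcp_pos: [0.6499, -0.2127, 0.0356]
tcp_rot: [[0.005, -0.95, 0.314], [-0.002, 0.314, 0.95], [-1.0, -0.005, -0.0]]
wrist_force: [0.2, 0.4, 0.2]
width: 0.701
```

Run:
```python
from h import *
go([.6469,-.2123,.008],Rv(-.32))
snap('wrist','w2')
```

```text
t 2.9 shift cm [2.76, 0.31, -0.06] rv [0.001, -0.0002, 0.0054] | pos [ 0.6499 -0.2127  0.0356] F [0.2 0.4 0.2] w 0.701
```

View pics/w2.png

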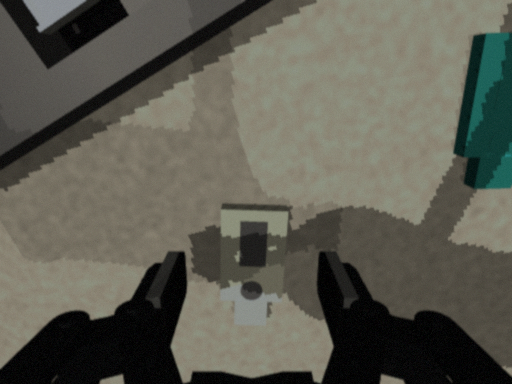

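servo_tool(commands=[[[1.5,0.3,0],[0,0,0],0.4],[[2.7,0.3,0],[0,0,0],0.4],[[2.7,0.3,0],[0,0,0],0.4],[[2.7,0.3,0],[0,0,0],0.4]])

```text
time: 3.35
tcp_pos: [0.6455, -0.2119, 0.0059]
tcp_rot: [[0.001, -0.949, 0.314], [-0.0, 0.314, 0.949], [-1.0, -0.001, 0.0]]
wrist_force: [0.7, -0.3, -0.3]
width: 0.598
```

servo_tool(commands=[[[0,0,0],[0,0,0],0.8],[[0,0,0],[0,0,0],0.8],[[0,0,0],[0,0,0],0.8],[[0,0,0],[0,0,0],0.8],[[0,0,0],[0,0,0],0.8]])

```text
time: 3.85
tcp_pos: [0.6465, -0.2123, 0.0076]
tcp_rot: [[0.003, -0.949, 0.314], [-0.001, 0.314, 0.949], [-1.0, -0.004, -0.0]]
wrist_force: [-0.2, 0.4, 6.5]
width: 0.377
```

Run:
```python
from h import *
go([.6469,-.2123,.008],Rv(-.32))
snap('wrist','w3')
```

```text
t 3.85 shift cm [-0.04, -0.04, 0.02] rv [0.0001, -0.0002, 0.0036] | pos [ 0.6465 -0.2123  0.0076] F [-0.2  0.4  6.5] w 0.377
```

View pics/w3.png

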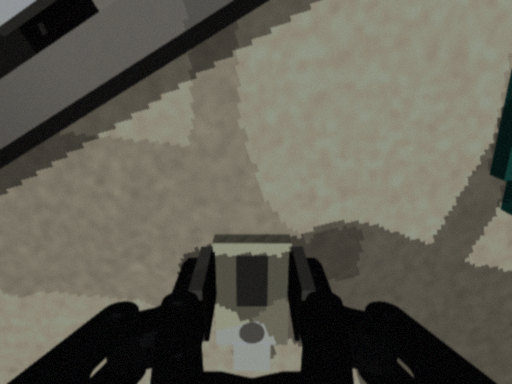

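servo_tool(commands=[[[-5,0,0],[0,0,0],0.8],[[-10,0,0],[0,0,0],0.8],[[-15,0,0],[0,0,0],0.8],[[-18,0,0],[0,0,0],0.8],[[-18,0,0],[0,0,0],0.8]])

```text
time: 4.4
tcp_pos: [0.6482, -0.2131, 0.1926]
tcp_rot: [[0.012, -0.949, 0.314], [-0.005, 0.314, 0.949], [-1.0, -0.013, -0.001]]
wrist_force: [0.3, 0.8, 0.2]
width: 0.372
```

```bash
cat >> h.py <<'E'
def lane(y,x=-.05,z=.0091): return CO+CR@np.array([x,y,z])
E
python3 - <<'E'
from h import *
print(CR, lane(.075))
go(lane(.075,z=.08),Rv(CY,CT))
E
```

```text
[[ 8.91218187e-01 -1.12759671e-01  4.39335179e-01]
 [ 1.01138501e-01  9.93622291e-01  4.98572652e-02]
 [-4.42155115e-01  6.93889390e-18  8.96938601e-01]] [0.49648007 0.23441845 0.0964699 ]
t 4.4 shift cm [2.87, 25.67, 39.03] rv [-0.4262, 0.0953, 0.4632] | pos [ 0.6482 -0.2131  0.1926] F [0.3 0.8 0.2] w 0.372
```

servo_tool(commands=[[[0,25,38],[-0.43,0.1,0.46],0.8],[[0,25,38],[-0.43,0.1,0.46],0.8],[[0,25,38],[-0.43,0.1,0.46],0.8],[[0,25,38],[-0.43,0.1,0.46],0.8],[[0,25,38],[-0.43,0.1,0.46],0.8],[[0,25,38],[-0.43,0.1,0.46],0.8],[[0,25,38],[-0.43,0.1,0.46],0.8],[[0,25,38],[-0.43,0.1,0.46],0.8]])

```text
time: 5.2
tcp_pos: [0.5405, 0.1765, 0.1844]
tcp_rot: [[-0.448, -0.886, -0.117], [-0.051, -0.106, 0.993], [-0.892, 0.451, 0.002]]
wrist_force: [1.3, 0.4, -0.1]
width: 0.376
```

Run:
```python
from h import *
go(lane(.075,z=.08),Rv(CY,CT))
```

```text
t 5.2 shift cm [2.43, -0.61, 6.25] rv [0.0052, -0.0001, -0.0103] | pos [0.5405 0.1765 0.1844] F [ 1.3  0.4 -0.1] w 0.376
```

servo_tool(commands=[[[2.4,-0.6,6.2],[0.005,0,-0.01],0.8],[[2.4,-0.6,6.2],[0.005,0,-0.01],0.8],[[2.4,-0.6,6.2],[0.005,0,-0.01],0.8],[[2.4,-0.6,6.2],[0.005,0,-0.01],0.8],[[2.4,-0.6,6.2],[0.005,0,-0.01],0.8]])

```text
time: 5.7
tcp_pos: [0.5296, 0.2338, 0.1615]
tcp_rot: [[-0.438, -0.892, -0.111], [-0.05, -0.099, 0.994], [-0.898, 0.441, -0.001]]
wrist_force: [1.0, -0.6, 0.1]
width: 0.376
```

Run:
```python
from h import *
go(lane(.075,z=.02),Rv(CY,CT))
snap('wrist','w4')
```

```text
t 5.7 shift cm [6.2, 0.08, 0.44] rv [-0.0018, -0.0002, 0.0016] | pos [0.5296 0.2338 0.1615] F [ 1.  -0.6  0.1] w 0.376
```

View pics/w4.png

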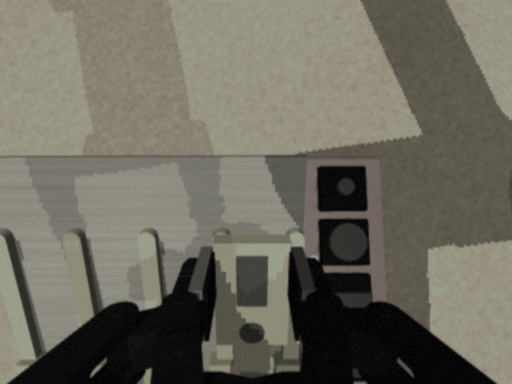

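Run:
```python
from h import *
z=load('w4'); ext=(-.1,.0,-.12,.14);s=2500
cv2.imwrite('pics/w4o.png',grid(ortho(z,CR,CO,ext,s),ext,s,.01))
ext=(-.12,.02,-.05,.05)
cv2.imwrite('pics/w4k.png',grid(ortho(z,np.eye(3),np.array([.57,.3,.048]),ext,4000),ext,4000,.01))
```

View pics/w4o.png

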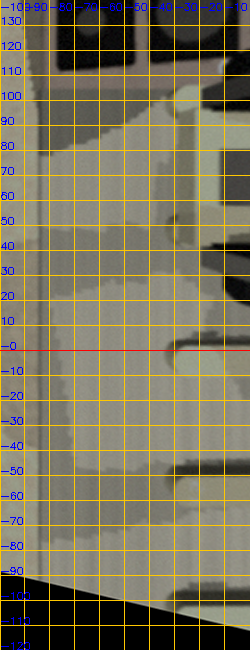

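View pics/w4k.png

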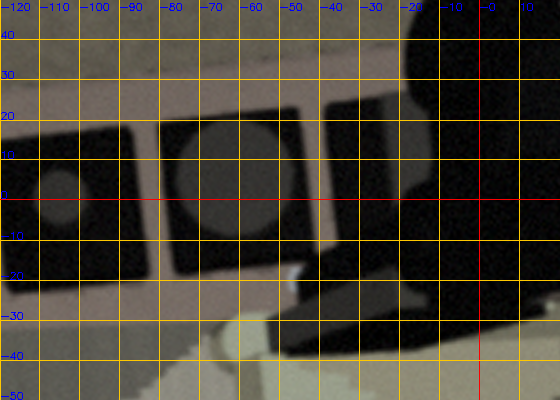

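Run:
```python
from h import *
z=load('w4'); L=(cloud(z)-CO)@CR
for y0 in [-100,-50,0,50]:
    m=(abs(L[...,2]-.008)<.003)&(L[...,0]>-.03)&(L[...,0]<.01)&(abs(L[...,1]-y0/1000)<.02)
    print(y0,m.sum(),np.percentile(L[m][:,1],[3,50,97]).round(4),np.median(L[m][:,2]))
m=(abs(L[...,2])<.01)&(L[...,0]>-.08)&(L[...,0]<-.045)&(abs(L[...,1])<.08);print(np.median(L[m][:,2]))
for t in ['scene0','side0']:
    L=(cloud(load(t))-CO)@CR
    for y0 in [-100,-50,0,50,100]:
        m=(abs(L[...,2]-.008)<.003)&(L[...,0]>-.03)&(L[...,0]<.06)&(abs(L[...,1]-y0/1000)<.02)
        print(t,y0,m.sum(),np.percentile(L[m][:,1],[3,50,97]).round(4))
```

```text
-100 822 [-0.1057 -0.0981 -0.0949] 0.008568558185725106
-50 1052 [-0.057  -0.0504 -0.0451] 0.008706825970759592
0 984 [-0.0071 -0.0009  0.0047] 0.008759407218769182
50 5 [0.0426 0.0428 0.0428] 0.008426136525190973
0.0009605038789867747
scene0 -100 148 [-0.1056 -0.0986 -0.0919]
scene0 -50 158 [-0.0559 -0.0486 -0.0424]
scene0 0 171 [-0.0052  0.0019  0.0079]
scene0 50 172 [0.0442 0.0513 0.0576]
scene0 100 185 [0.0947 0.101  0.1071]
side0 -100 101 [-0.1071 -0.101  -0.0934]
side0 -50 89 [-0.0564 -0.0512 -0.0441]
side0 0 79 [-0.007  -0.0012  0.0059]
side0 50 75 [0.0432 0.0495 0.0563]
side0 100 69 [0.0928 0.099  0.1065]
```

servo_tool(commands=[[[4,0.1,0.4],[0,0,0],0.8],[[6.2,0.1,0.4],[0,0,0],0.8],[[6.2,0.1,0.4],[0,0,0],0.8],[[6.2,0.1,0.4],[0,0,0],0.8]])

```text
time: 6.15
tcp_pos: [0.5013, 0.2354, 0.1068]
tcp_rot: [[-0.438, -0.892, -0.111], [-0.049, -0.1, 0.994], [-0.898, 0.44, -0.0]]
wrist_force: [0.3, -0.2, 0.7]
width: 0.378
```

Run:
```python
from h import *
go(lane(.075,z=.0100),Rv(CY,CT))
```

```text
t 6.15 shift cm [1.05, -0.02, -0.05] rv [-0.0012, 0.0006, 0.002] | pos [0.5013 0.2354 0.1068] F [ 0.3 -0.2  0.7] w 0.378
```

servo_tool(commands=[[[0.6,0,-0.05],[0,0,0],0.8],[[1.0,0,-0.05],[0,0,0],0.8],[[1.0,0,-0.05],[0,0,0],0.8]])

```text
time: 6.45
tcp_pos: [0.496, 0.2352, 0.0972]
tcp_rot: [[-0.438, -0.892, -0.113], [-0.05, -0.101, 0.994], [-0.897, 0.441, 0.0]]
wrist_force: [-0.6, 0.1, 0.5]
width: 0.373
```

Run:
```python
from h import *
go(lane(.075,z=.0090),Rv(CY,CT))
snap('wrist','w5')
```

```text
t 6.45 shift cm [0.06, -0.07, -0.09] rv [0.0, 0.0001, 0.0012] | pos [0.496  0.2352 0.0972] F [-0.6  0.1  0.5] w 0.373
```

View pics/w5.png

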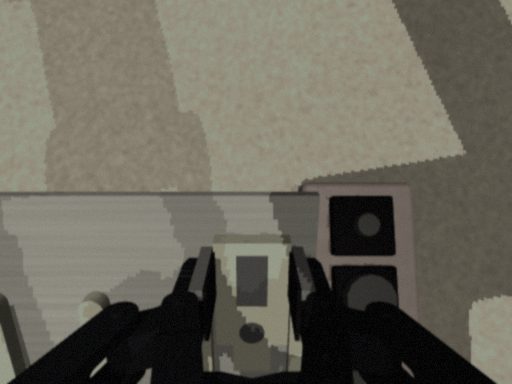

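servo_tool(commands=[[[0.1,-0.05,-0.06],[0,0,0],0.8],[[0.1,-0.05,-0.06],[0,0,0],0.8],[[0.1,-0.05,-0.06],[0,0,0],0.8]])

```text
time: 6.8
tcp_pos: [0.496, 0.2348, 0.0961]
tcp_rot: [[-0.438, -0.892, -0.113], [-0.05, -0.102, 0.994], [-0.897, 0.441, 0.0]]
wrist_force: [0.4, 0.3, 0.1]
width: 0.376
```

servo_tool(commands=[[[0,0,0],[0,0,0],0.4],[[0,0,0],[0,0,0],0.4],[[0,0,0],[0,0,0],0.3],[[0,0,0],[0,0,0],0.3],[[0,0,0],[0,0,0],0.3],[[0,0,0],[0,0,0],0.3]])

```text
time: 7.4
tcp_pos: [0.496, 0.2347, 0.096]
tcp_rot: [[-0.438, -0.892, -0.113], [-0.05, -0.101, 0.994], [-0.897, 0.441, 0.0]]
wrist_force: [-0.3, -0.8, 1.6]
width: 0.698
```

servo_tool(commands=[[[-4,0,0],[0,0,0],0.3],[[-9,0,0],[0,0,0],0.3],[[-9,0,0],[0,0,0],0.3]])

```text
time: 7.7
tcp_pos: [0.5403, 0.2401, 0.1819]
tcp_rot: [[-0.427, -0.897, -0.113], [-0.047, -0.102, 0.994], [-0.903, 0.43, 0.002]]
wrist_force: [0.5, -0.0, 0.7]
width: 0.698
```

Run:
```python
from h import *
snap('wrist','w6');snap('scene','s6'); print(arm.observe()['time'])
z=load('s6');L=CO
ext=(-.1,.1,-.12,.12)
cv2.imwrite('pics/s6o.png',grid(ortho(z,CR,CO+CR@[0,0,.009],ext,2500),ext,2500,.02))
```

```text
7.8
```

View pics/w6.png

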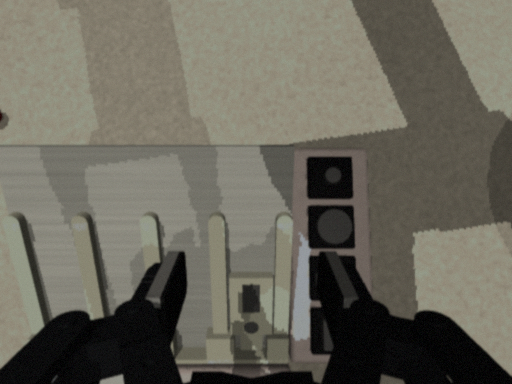

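View pics/s6o.png

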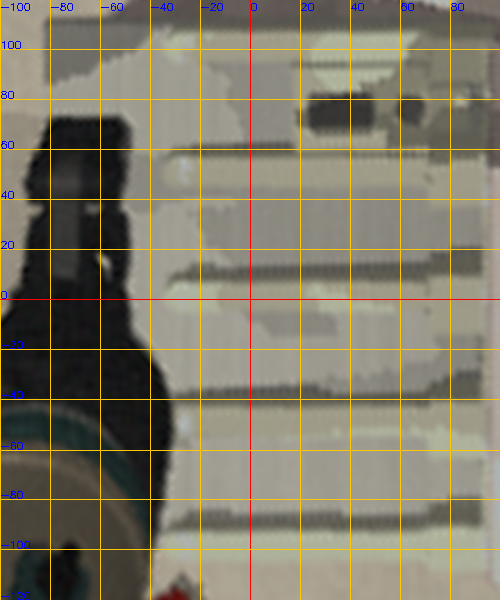

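```bash
cat >> h.py <<'E'
def tray(x,y,z): return TO+TR@np.array([x,y,z])
E
python3 - <<'E'
from h import *
go(tray(.0,.064,.17),Rv(TY))
E
```

```text
t 7.8 shift cm [5.08, 8.72, -41.53] rv [-0.0795, 0.0188, -0.454] | pos [0.5363 0.2393 0.1776] F [-0.3  0.6 -1. ] w 0.702
```

servo_tool(commands=[[[2,8.7,-20],[-0.08,0,-0.45],0.5],[[2,8.7,-20],[-0.08,0,-0.45],0.5],[[5,8.7,-41.5],[-0.08,0,-0.45],0.5],[[5,8.7,-41.5],[-0.08,0,-0.45],0.5],[[5,8.7,-41.5],[-0.08,0,-0.45],0.5],[[5,8.7,-41.5],[-0.08,0,-0.45],0.5],[[5,8.7,-41.5],[-0.08,0,-0.45],0.5],[[5,8.7,-41.5],[-0.08,0,-0.45],0.5]])

```text
time: 8.6
tcp_pos: [0.4827, -0.1558, 0.1702]
tcp_rot: [[-0.012, -0.982, -0.189], [0.018, -0.19, 0.982], [-1.0, 0.009, 0.02]]
wrist_force: [0.4, 0.8, -0.4]
width: 0.499
```

Run:
```python
from h import *
go(tray(.0,.0,.20),Rv(TY))
```

```text
t 8.6 shift cm [-3.16, 0.51, -9.18] rv [-0.0034, 0.0205, -0.0085] | pos [ 0.4827 -0.1558  0.1702] F [ 0.4  0.8 -0.4] w 0.499
```

Move over the tray middle to see all pockets.

servo_tool(commands=[[[-3.2,0.5,-9.2],[0,0.02,-0.01],0.5],[[-3.2,0.5,-9.2],[0,0.02,-0.01],0.5],[[-3.2,0.5,-9.2],[0,0.02,-0.01],0.5],[[-3.2,0.5,-9.2],[0,0.02,-0.01],0.5]])

```text
time: 9.0
tcp_pos: [0.4965, -0.2467, 0.2005]
tcp_rot: [[0.001, -0.982, -0.187], [0.001, -0.187, 0.982], [-1.0, -0.002, 0.001]]
wrist_force: [-0.9, 0.2, -0.3]
width: 0.501
```

Run:
```python
from h import *
go(tray(.0,.0,.20),Rv(TY))
snap('wrist','w7')
z=load('w7'); ext=(-.08,.08,-.11,.11);s=2700
cv2.imwrite('pics/w7o.png',grid(ortho(z,TR,TO+[0,0,.034],ext,s),ext,s,.01))
```

```text
t 9.0 shift cm [0.05, 0.11, -0.06] rv [-0.0057, 0.0011, 0.0017] | pos [ 0.4965 -0.2467  0.2005] F [-0.9  0.2 -0.3] w 0.501
```

View pics/w7o.png

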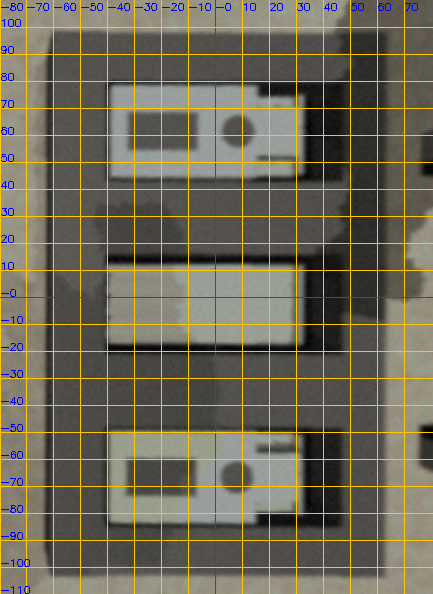

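Run:
```python
from h import *
ext=(-.07,.07,-.11,.11);s=2700
A=[]
for t in ['side0','scene0']:
    z=load(t)
    A.append(grid(ortho(z,TR,TO+[0,0,.033],ext,s),ext,s,.01))
cv2.imwrite('pics/trays.png',np.hstack(A))
L=(cloud(load('w7'))-TO)@TR
m=(abs(L[...,2]-.034)<.004)&(abs(L[...,0])<.075)&(abs(L[...,1])<.12)
print(np.percentile(L[m],[.2,.5,99.5,99.8],axis=0).round(4), np.median(L[m][:,2]))
```

```text
[[-0.0611 -0.1029  0.0303]
 [-0.0608 -0.1024  0.0306]
 [ 0.0625  0.0972  0.0362]
 [ 0.0629  0.0977  0.0364]] 0.03436388717002853
```

View pics/trays.png

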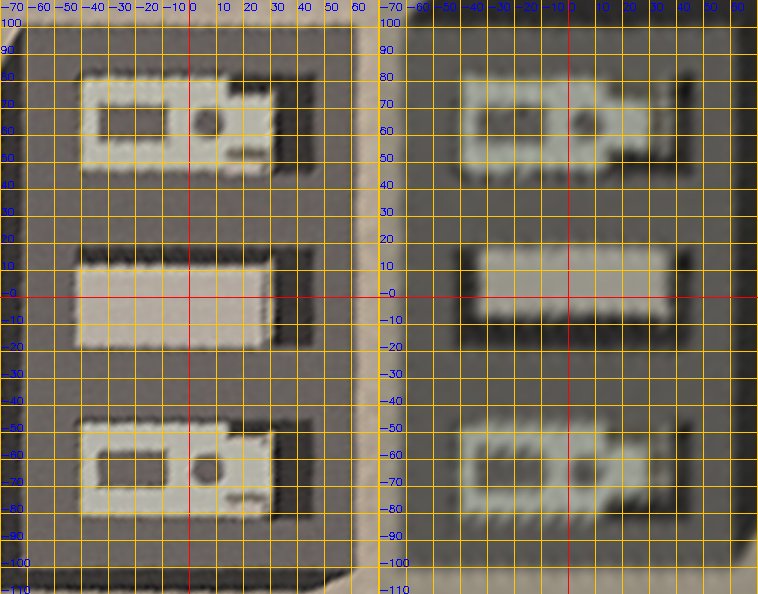

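```bash
sed -i 's/^TO=.*//; s/TO=np.array(\[.4955,-.2475,0\])/TO=np.array([.4955,-.2475,0])/' h.py
python3 - <<'E'
from h import *
print(TO)
go(tray(.032,.0632,.075),Rv(TY))
E
```

```text
[ 0.4955 -0.2475  0.    ]
t 9.05 shift cm [12.55, -3.05, 6.13] rv [-0.0042, 0.0018, 0.0012] | pos [ 0.4962 -0.2456  0.2004] F [-0.3  0.1 -0.9] w 0.499
```

servo_tool(commands=[[[3,-3,6.1],[-0.004,0.002,0],1],[[8,-3,6.1],[-0.004,0.002,0],1],[[12.5,-3,6.1],[-0.004,0.002,0],1],[[12.5,-3,6.1],[-0.004,0.002,0],1],[[12.5,-3,6.1],[-0.004,0.002,0],1],[[12.5,-3,6.1],[-0.004,0.002,0],1]])

```text
time: 9.65
tcp_pos: [0.5173, -0.1815, 0.0786]
tcp_rot: [[0.007, -0.981, -0.194], [-0.004, -0.194, 0.981], [-1.0, -0.006, -0.005]]
wrist_force: [-0.2, -0.2, 0.9]
width: -0.0
```

Run:
```python
from h import *
go(tray(.032,.0632,.075),Rv(TY))
snap('wrist','w8');snap('side','s8')
z=load('s8');cv2.imwrite('pics/s8c.png',cv2.resize(z['im'][200:340,200:360,::-1],None,fx=5,fy=4.2))
```

```text
t 9.65 shift cm [0.36, 0.21, 0.27] rv [0.0011, -0.0054, 0.0059] | pos [ 0.5173 -0.1815  0.0786] F [-0.2 -0.2  0.9] w -0.0
```

View pics/w8.png

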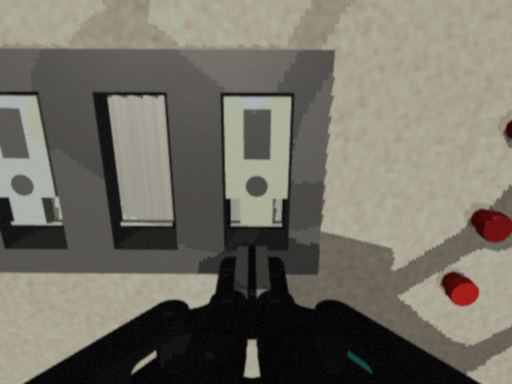

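View pics/s8c.png

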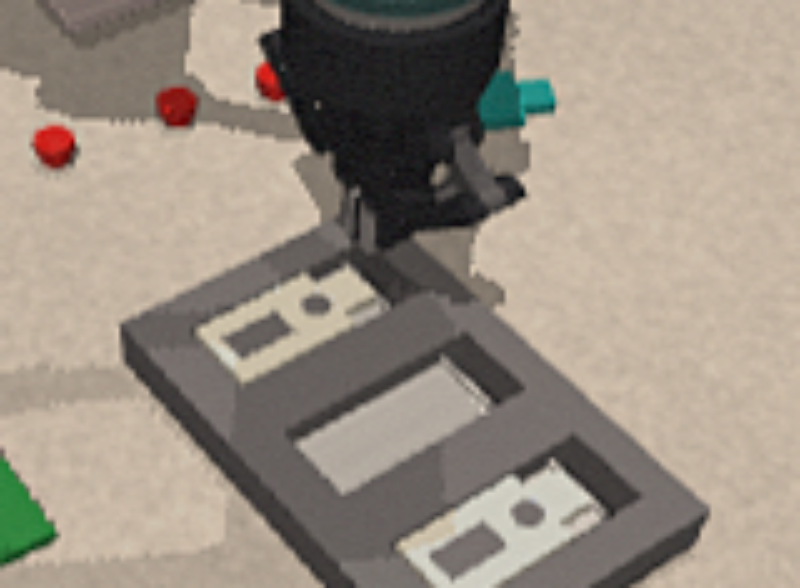

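servo_tool(commands=[[[1,0.2,0.27],[0,-0.005,0.006],1],[[3.2,0.2,0.27],[0,-0.005,0.006],1],[[3.2,0.2,0.27],[0,-0.005,0.006],1],[[3.2,0.2,0.27],[0,-0.005,0.006],1]])

```text
time: 10.15
tcp_pos: [0.5137, -0.1792, 0.0452]
tcp_rot: [[-0.003, -0.981, -0.193], [0.001, -0.193, 0.981], [-1.0, 0.002, 0.002]]
wrist_force: [0.5, -1.5, 0.5]
width: 0.001
```

Run:
```python
from h import *
go(tray(.032,.0632,.034),Rv(TY))
```

```text
t 10.15 shift cm [1.12, -0.1, -0.03] rv [0.0, 0.0016, -0.0024] | pos [ 0.5137 -0.1792  0.0452] F [ 0.5 -1.5  0.5] w 0.001
```

servo_tool(commands=[[[0.4,-0.1,0],[0,0,0],1],[[0.7,-0.1,0],[0,0,0],1],[[0.9,-0.1,0],[0,0,0],1],[[1.1,-0.1,0],[0,0,0],1],[[1.1,-0.1,0],[0,0,0],1]])

```text
time: 10.65
tcp_pos: [0.5154, -0.1791, 0.0341]
tcp_rot: [[-0.001, -0.981, -0.193], [0.0, -0.193, 0.981], [-1.0, 0.001, 0.001]]
wrist_force: [2.1, -0.3, 0.4]
width: -0.002
```

Run:
```python
from h import *
go(tray(.032,.0632,.033),Rv(TY))
snap('wrist','w9')
```

```text
t 10.65 shift cm [0.11, 0.07, -0.01] rv [0.0004, 0.0006, -0.001] | pos [ 0.5154 -0.1791  0.0341] F [ 2.1 -0.3  0.4] w -0.002
```

View pics/w9.png

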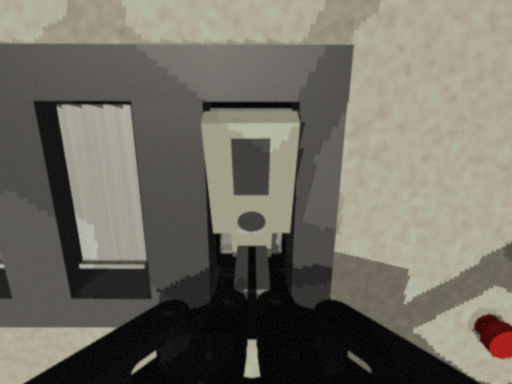

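servo_tool(commands=[[[0.15,0,0],[0,0,0],1],[[0.15,0,0],[0,0,0],1],[[0.15,0,0],[0,0,0],1]])

```text
time: 11.0
tcp_pos: [0.5148, -0.1789, 0.0325]
tcp_rot: [[-0.002, -0.981, -0.193], [0.001, -0.193, 0.981], [-1.0, 0.002, 0.001]]
wrist_force: [2.1, -1.1, 1.8]
width: -0.002
```

servo_tool(commands=[[[0.12,0,0],[0,0,0],1],[[0.12,0,0],[0,0,0],1]])

```text
time: 11.2
tcp_pos: [0.5149, -0.1789, 0.0321]
tcp_rot: [[-0.002, -0.981, -0.193], [0.001, -0.193, 0.981], [-1.0, 0.002, 0.001]]
wrist_force: [0.9, 0.8, 6.8]
width: -0.003
```

servo_tool(commands=[[[-4,0,0],[0,0,0],1],[[-9,0,0],[0,0,0],0.6],[[-12,0,0],[0,0,0],0.3],[[-12,0,0],[0,0,0],0.3],[[-12,0,0],[0,0,0],0.3]])

```text
time: 11.7
tcp_pos: [0.5141, -0.1786, 0.1513]
tcp_rot: [[-0.003, -0.981, -0.193], [0.001, -0.193, 0.981], [-1.0, 0.003, 0.002]]
wrist_force: [-0.1, 0.9, -0.8]
width: 0.678
```

```bash
cat >> h.py <<'E'
def tipped(y,cx=-.0042,g=-.022,up=.0055,extra=0):
    R=Rv(TY,.46); X=-R[:,1]; n=-R[:,0]
    return tray(cx+.008,y,.0295)+X*(g-.008)+n*(up+extra), R
E
python3 - <<'E'
from h import *
p,R=tipped(.0632,extra=.06); print(p, tipped(.0632)[0])
go(p,R)
snap('side','s9');snap('wrist','w10')
z=load('s9');cv2.imwrite('pics/s9c.png',cv2.resize(z['im'][200:340,200:360,::-1],None,fx=5,fy=4.2))
E
```

```text
[ 0.48920049 -0.18432943  0.10150988] [ 0.46306329 -0.18946464  0.04774673]
t 11.7 shift cm [4.99, 2.54, -0.09] rv [0.0009, 0.0016, 0.4569] | pos [ 0.5141 -0.1786  0.1513] F [-0.1  0.9 -0.8] w 0.678
```

View pics/s9c.png

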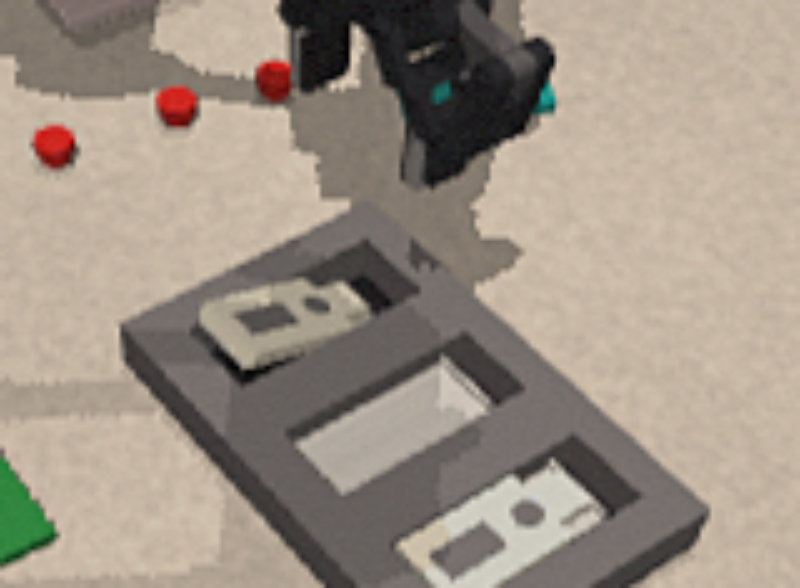

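Run:
```python
from h import *
for t in ['w10','s9']:
    z=load(t);L=(cloud(z)-TO)@TR; im=z['im'].astype(int)
    m=(L[...,2]>.037)&(L[...,2]<.06)&(abs(L[...,1]-.064)<.024)&(L[...,0]>-.06)&(L[...,0]<.02)
    q=L[m];print(t,len(q),np.percentile(q,[1,50,99],axis=0).round(4))
    a=np.c_[q[:,0],np.ones(len(q))]
    k=q[:,2]>.04
    print(np.linalg.lstsq(a[k],q[k,2],rcond=None)[0], np.tan(.46))
z=load('w10')
p,R=tipped(.0632); CRt=np.c_[-R[:,1],R[:,2],-R[:,0]]
o=p-CRt@[-.022,0,.001]
ext=(-.05,.05,-.04,.04)
cv2.imwrite('pics/w10o.png',grid(ortho(z,CRt,o,ext,5000),ext,5000,.01))
```

```text
w10 2606 [[-0.0375  0.0447  0.0373]
 [-0.021   0.0616  0.0466]
 [ 0.      0.0779  0.0537]]
[-0.30725072  0.04026529] 0.49544876911954966
s9 292 [[-0.0394  0.0459  0.0373]
 [-0.0251  0.061   0.0453]
 [-0.0042  0.0803  0.0534]]
[-0.23409518  0.04021704] 0.49544876911954966
```

View pics/w10o.png

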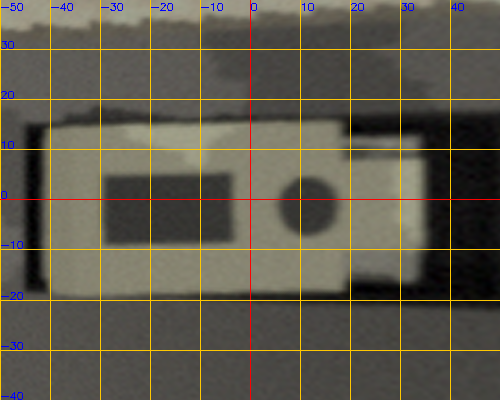

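View pics/w10.png

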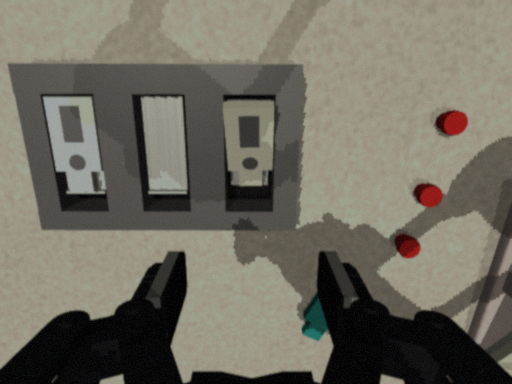

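Run:
```python
from h import *
p,R=tipped(.0625,extra=.05)
go(p,R)
```

```text
t 11.8 shift cm [5.72, 2.9, -0.22] rv [0.0013, 0.0037, 0.4543] | pos [ 0.5134 -0.1782  0.1496] F [ 0.2 -0.9 -0.9] w 0.702
```

servo_tool(commands=[[[0,2.9,-0.2],[0,0,0.15],0.3],[[2,2.9,-0.2],[0,0,0.3],0.3],[[4,2.9,-0.2],[0,0,0.455],0.3],[[5.7,2.9,-0.2],[0,0,0.455],0.3],[[5.7,2.9,-0.2],[0,0,0.455],0.3],[[5.7,2.9,-0.2],[0,0,0.455],0.3]])

```text
time: 12.4
tcp_pos: [0.4853, -0.1863, 0.0942]
tcp_rot: [[-0.435, -0.88, -0.193], [-0.083, -0.174, 0.981], [-0.897, 0.442, 0.003]]
wrist_force: [-0.8, -0.5, 0.7]
width: 0.7
```

Run:
```python
from h import *
p,R=tipped(.0625,extra=.0)
go(p,R)
snap('wrist','w11')
```

```text
t 12.4 shift cm [5.16, -0.05, 0.04] rv [0.0012, 0.0023, 0.0017] | pos [ 0.4853 -0.1863  0.0942] F [-0.8 -0.5  0.7] w 0.7
```

View pics/w11.png

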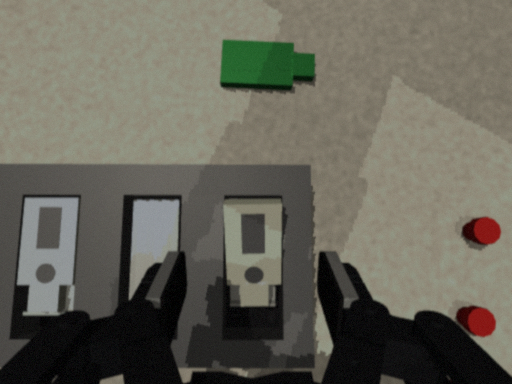

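servo_tool(commands=[[[3,-0.05,0.05],[0,0,0],0.3],[[4.5,-0.05,0.05],[0,0,0],0.35],[[5.15,-0.05,0.05],[0,0,0],0.4],[[5.15,-0.05,0.05],[0,0,0],0.4]])

```text
time: 12.85
tcp_pos: [0.4642, -0.1906, 0.0492]
tcp_rot: [[-0.432, -0.881, -0.192], [-0.084, -0.173, 0.981], [-0.898, 0.44, 0.001]]
wrist_force: [-0.4, -0.3, 0.2]
width: 0.601
```

Run:
```python
from h import *
p,R=tipped(.0625,extra=.0)
go(p,R)
snap('wrist','w12')
```

```text
t 12.85 shift cm [0.17, 0.01, 0.06] rv [-0.0004, 0.0008, 0.0044] | pos [ 0.4642 -0.1906  0.0492] F [-0.4 -0.3  0.2] w 0.601
```

View pics/w12.png

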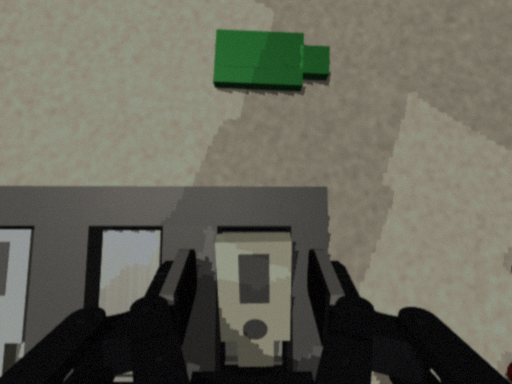

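servo_tool(commands=[[[0.15,0,0.08],[0,0,0],0.4],[[0.15,0,0.08],[0,0,0],0.4],[[0.15,0,0.08],[0,0,0],0.8],[[0.15,0,0.08],[0,0,0],0.8],[[0.15,0,0.08],[0,0,0],0.8],[[0.15,0,0.08],[0,0,0],0.8],[[0.15,0,0.08],[0,0,0],0.8]])

```text
time: 13.6
tcp_pos: [0.4646, -0.1896, 0.047]
tcp_rot: [[-0.432, -0.881, -0.193], [-0.084, -0.174, 0.981], [-0.898, 0.441, 0.001]]
wrist_force: [1.6, 1.3, 4.1]
width: 0.375
```

Run:
```python
from h import *
p,R=tipped(.0625,extra=.0)
go(p,R)
snap('wrist','w13')
```

```text
t 13.6 shift cm [-0.01, 0.16, -0.03] rv [0.0009, 0.0005, 0.0038] | pos [ 0.4646 -0.1896  0.047 ] F [1.6 1.3 4.1] w 0.375
```

View pics/w13.png

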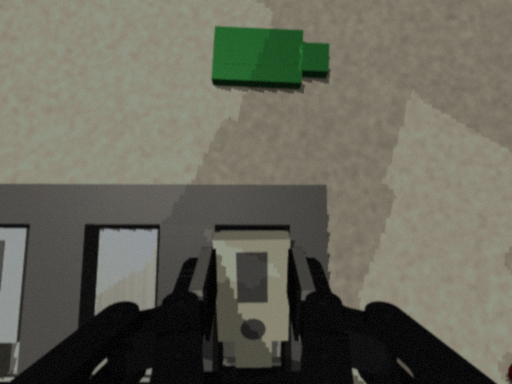

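servo_tool(commands=[[[-1.8,0.9,0],[0,0,0],0.8],[[-4,2,0],[0,0,0],0.8],[[-8,4,0],[0,0,0],0.8],[[-12,6,0],[0,0,0],0.8],[[-12,6,0],[0,0,0],0.8]])

```text
time: 14.15
tcp_pos: [0.4655, -0.1912, 0.1855]
tcp_rot: [[-0.425, -0.884, -0.193], [-0.088, -0.172, 0.981], [-0.901, 0.434, -0.005]]
wrist_force: [1.2, -0.4, -0.5]
width: 0.372
```

Run:
```python
from h import *
go(lane(.025,z=.08),Rv(CY,CT))
snap('wrist','w14')
```

```text
t 14.15 shift cm [-3.94, -13.62, 35.93] rv [0.0712, -0.04, 0.0089] | pos [ 0.4655 -0.1912  0.1855] F [ 1.2 -0.4 -0.5] w 0.372
```

View pics/w14.png

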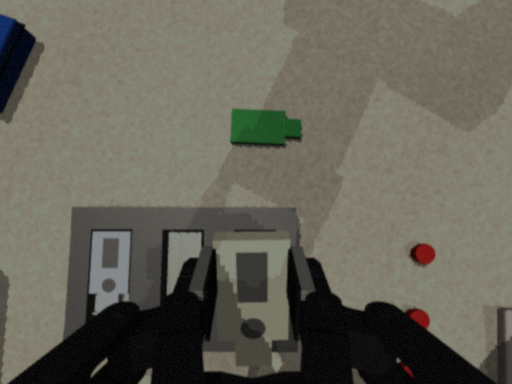

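servo_tool(commands=[[[-4,-13.6,35.9],[0.07,-0.04,0.01],0.8],[[-4,-13.6,35.9],[0.07,-0.04,0.01],0.8],[[-4,-13.6,35.9],[0.07,-0.04,0.01],0.8],[[-4,-13.6,35.9],[0.07,-0.04,0.01],0.8],[[-4,-13.6,35.9],[0.07,-0.04,0.01],0.8],[[-4,-13.6,35.9],[0.07,-0.04,0.01],0.8],[[-4,-13.6,35.9],[0.07,-0.04,0.01],0.8],[[-4,-13.6,35.9],[0.07,-0.04,0.01],0.8]])

```text
time: 15.0
tcp_pos: [0.5301, 0.1923, 0.1547]
tcp_rot: [[-0.451, -0.885, -0.115], [-0.046, -0.105, 0.993], [-0.891, 0.453, 0.007]]
wrist_force: [-0.5, 1.2, -0.3]
width: 0.37
```

servo_tool(commands=[[[0,0,0],[0,0,0],0.8],[[0,0,0],[0,0,0],0.8]])

```text
time: 15.2
tcp_pos: [0.53, 0.1895, 0.1552]
tcp_rot: [[-0.451, -0.885, -0.116], [-0.048, -0.105, 0.993], [-0.891, 0.454, 0.005]]
wrist_force: [0.1, -1.4, 0.1]
width: 0.374
```

Run:
```python
from h import *
go(lane(.025,z=.022),Rv(CY,CT))
snap('wrist','w15')
```

```text
t 15.2 shift cm [5.22, -0.13, -0.17] rv [0.0046, 0.0029, -0.013] | pos [0.53   0.1895 0.1552] F [ 0.1 -1.4  0.1] w 0.374
```

View pics/w15.png

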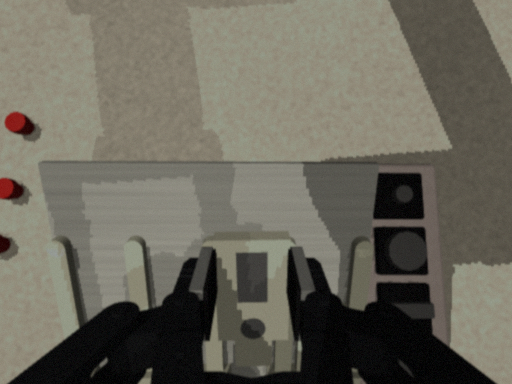

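servo_tool(commands=[[[3,-0.1,-0.15],[0.005,0,-0.01],0.8],[[5.2,-0.1,-0.15],[0.005,0,-0.01],0.8],[[5.2,-0.1,-0.15],[0.005,0,-0.01],0.8],[[5.2,-0.1,-0.15],[0.005,0,-0.01],0.8]])

```text
time: 15.65
tcp_pos: [0.5088, 0.1843, 0.1104]
tcp_rot: [[-0.44, -0.892, -0.108], [-0.045, -0.098, 0.994], [-0.897, 0.442, 0.003]]
wrist_force: [0.0, 0.1, 0.4]
width: 0.371
```

Run:
```python
from h import *
go(lane(.025,z=.0108),Rv(CY,CT))
```

```text
t 15.65 shift cm [1.37, -0.03, 0.11] rv [-0.0033, 0.0052, 0.0] | pos [0.5088 0.1843 0.1104] F [0.  0.1 0.4] w 0.371
```

servo_tool(commands=[[[0.7,0,0.1],[-0.003,0.005,0],0.8],[[1.3,0,0.1],[-0.003,0.005,0],0.8],[[1.3,0,0.1],[-0.003,0.005,0],0.8]])

```text
time: 15.95
tcp_pos: [0.5028, 0.1859, 0.0984]
tcp_rot: [[-0.439, -0.891, -0.114], [-0.05, -0.103, 0.993], [-0.897, 0.442, 0.0]]
wrist_force: [0.1, 0.6, -0.0]
width: 0.373
```

Run:
```python
from h import *
go(lane(.025,z=.0103),Rv(CY,CT))
snap('wrist','w16')
```

```text
t 15.95 shift cm [0.09, -0.01, -0.11] rv [0.0015, -0.0003, 0.0006] | pos [0.5028 0.1859 0.0984] F [ 0.1  0.6 -0. ] w 0.373
```

View pics/w16.png

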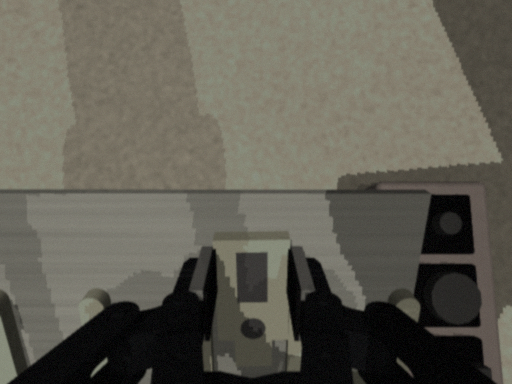

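servo_tool(commands=[[[0.1,0,-0.08],[0,0,0],0.8],[[0.1,0,-0.08],[0,0,0],0.8],[[0.1,0,-0.08],[0,0,0],0.4],[[0.1,0,-0.08],[0,0,0],0.4],[[0.1,0,-0.08],[0,0,0],0.3],[[0.1,0,-0.08],[0,0,0],0.3],[[0.1,0,-0.08],[0,0,0],0.3],[[0.1,0,-0.08],[0,0,0],0.3]])

```text
time: 16.8
tcp_pos: [0.5025, 0.1851, 0.0976]
tcp_rot: [[-0.439, -0.891, -0.114], [-0.05, -0.103, 0.993], [-0.897, 0.442, 0.0]]
wrist_force: [0.7, -0.5, 0.3]
width: 0.701
```

servo_tool(commands=[[[-4,0,0],[0,0,0],0.3],[[-9,0,0],[0,0,0],0.3],[[-9,0,0],[0,0,0],0.3]])

```text
time: 17.1
tcp_pos: [0.5469, 0.1903, 0.1834]
tcp_rot: [[-0.428, -0.897, -0.114], [-0.048, -0.103, 0.994], [-0.903, 0.43, 0.001]]
wrist_force: [1.5, -0.2, 0.5]
width: 0.697
```

Run:
```python
from h import *
snap('scene','s17')
z=load('s17')
ext=(-.1,.1,-.12,.12)
cv2.imwrite('pics/s17o.png',grid(ortho(z,CR,CO+CR@[0,0,.009],ext,2500),ext,2500,.02))
go(tray(.032,-.065,.09),Rv(TY))
```

```text
t 17.15 shift cm [10.83, 1.62, -49.14] rv [-0.0782, 0.019, -0.4496] | pos [0.5447 0.19   0.181 ] F [-0.4  0.3 -1.3] w 0.701
```

View pics/s17o.png

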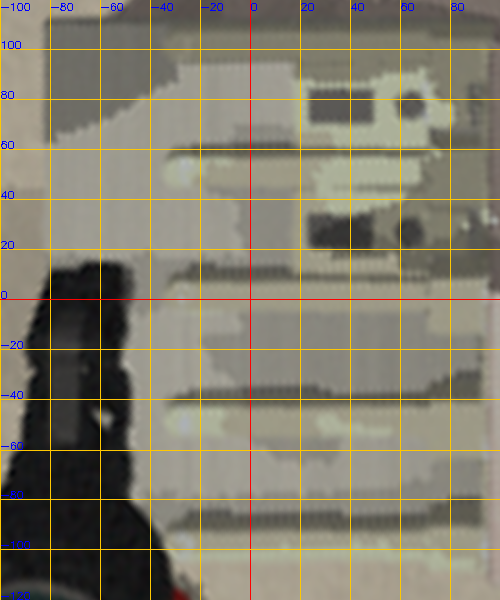

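Run:
```python
from h import *
go(tray(.032,-.065,.16),Rv(TY))
```

```text
t 17.15 shift cm [4.52, 4.66, -49.13] rv [-0.0782, 0.019, -0.4496] | pos [0.5447 0.19   0.181 ] F [-0.4  0.3 -1.3] w 0.701
```

servo_tool(commands=[[[2,4,-24],[-0.08,0.02,-0.45],1],[[2,4,-24],[-0.08,0.02,-0.45],1],[[2,4,-24],[-0.08,0.02,-0.45],1],[[4.5,4.6,-49],[-0.08,0.02,-0.45],1],[[4.5,4.6,-49],[-0.08,0.02,-0.45],1],[[4.5,4.6,-49],[-0.08,0.02,-0.45],1],[[4.5,4.6,-49],[-0.08,0.02,-0.45],1],[[4.5,4.6,-49],[-0.08,0.02,-0.45],1]])

```text
time: 17.95
tcp_pos: [0.534, -0.2108, 0.1624]
tcp_rot: [[-0.009, -0.981, -0.195], [-0.0, -0.195, 0.981], [-1.0, 0.009, 0.001]]
wrist_force: [1.6, 0.1, 0.7]
width: -0.003
```

servo_tool(commands=[[[0,0,0],[0,0,0],1],[[0,0,0],[0,0,0],1]])

```text
time: 18.15
tcp_pos: [0.5342, -0.21, 0.1621]
tcp_rot: [[-0.01, -0.981, -0.192], [0.0, -0.192, 0.981], [-1.0, 0.01, 0.002]]
wrist_force: [0.1, -0.1, 0.2]
width: 0.0
```

Run:
```python
from h import *
go(tray(.032,-.065,.075),Rv(TY))
```

```text
t 18.15 shift cm [8.71, 1.23, -9.46] rv [-0.0006, 0.0021, -0.0096] | pos [ 0.5342 -0.21    0.1621] F [ 0.1 -0.1  0.2] w 0.0
```

servo_tool(commands=[[[2,1.1,-9.4],[0,0,-0.01],1],[[4,1.1,-9.4],[0,0,-0.01],1],[[8.7,1.1,-9.4],[0,0,-0.01],1],[[8.7,1.1,-9.4],[0,0,-0.01],1],[[8.7,1.1,-9.4],[0,0,-0.01],1]])

```text
time: 18.65
tcp_pos: [0.5418, -0.3017, 0.0759]
tcp_rot: [[-0.0, -0.981, -0.196], [0.003, -0.196, 0.981], [-1.0, -0.0, 0.003]]
wrist_force: [-0.4, -0.1, 0.9]
width: -0.0
```

Run:
```python
from h import *
go(tray(.032,-.065,.044),Rv(TY))
snap('wrist','w18')
```

```text
t 18.65 shift cm [3.19, 0.3, -0.3] rv [0.0034, 0.0029, 0.0005] | pos [ 0.5418 -0.3017  0.0759] F [-0.4 -0.1  0.9] w -0.0
```

View pics/w18.png

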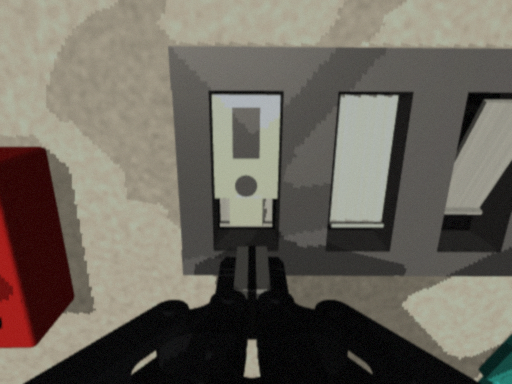

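servo_tool(commands=[[[1.5,0.25,-0.3],[0.003,0.003,0],1],[[3.1,0.25,-0.3],[0.003,0.003,0],1],[[3.1,0.25,-0.3],[0.003,0.003,0],1],[[3.1,0.25,-0.3],[0.003,0.003,0],1]])

```text
time: 19.1
tcp_pos: [0.542, -0.307, 0.0479]
tcp_rot: [[0.006, -0.981, -0.193], [-0.004, -0.193, 0.981], [-1.0, -0.005, -0.006]]
wrist_force: [0.2, 0.1, -0.1]
width: 0.0
```

Run:
```python
from h import *
go(tray(.032,-.065,.0325),Rv(TY))
```

```text
t 19.1 shift cm [1.53, 0.22, 0.24] rv [0.0005, -0.0056, 0.005] | pos [ 0.542  -0.307   0.0479] F [ 0.2  0.1 -0.1] w 0.0
```

servo_tool(commands=[[[0.2,0.2,0.2],[0,-0.005,0.005],1],[[0.2,0.2,0.2],[0,-0.005,0.005],1]])

```text
time: 19.3
tcp_pos: [0.5389, -0.3058, 0.0449]
tcp_rot: [[-0.001, -0.981, -0.192], [0.0, -0.192, 0.981], [-1.0, 0.001, 0.0]]
wrist_force: [-0.1, 0.5, 0.2]
width: 0.003
```

Run:
```python
from h import *
go(tray(.032,-.065,.0325),Rv(TY))
```

```text
t 19.3 shift cm [1.24, -0.07, 0.06] rv [-0.0004, 0.0005, -0.0011] | pos [ 0.5389 -0.3058  0.0449] F [-0.1  0.5  0.2] w 0.003
```

servo_tool(commands=[[[0.4,-0.05,0.05],[0,0,0],1],[[0.7,-0.05,0.05],[0,0,0],1],[[0.9,-0.05,0.05],[0,0,0],1],[[1.1,-0.05,0.05],[0,0,0],1],[[1.2,-0.05,0.05],[0,0,0],1],[[1.25,-0.05,0.05],[0,0,0],1],[[1.25,-0.05,0.05],[0,0,0],1]])

```text
time: 20.0
tcp_pos: [0.5394, -0.3059, 0.0322]
tcp_rot: [[-0.001, -0.981, -0.192], [-0.0, -0.192, 0.981], [-1.0, 0.001, 0.0]]
wrist_force: [0.8, 0.7, 6.4]
width: 0.003
```

Fully tipped (force stop). Retreat and set up the grasp.

servo_tool(commands=[[[-4,0,0],[0,0,0],1],[[-9,0,0],[0,0,0],0.6],[[-11,0,0],[0,0,0],0.3],[[-11,0,0],[0,0,0],0.3],[[-11,0,0],[0,0,0],0.3]])

```text
time: 20.5
tcp_pos: [0.5381, -0.3049, 0.1405]
tcp_rot: [[-0.004, -0.981, -0.192], [0.002, -0.192, 0.981], [-1.0, 0.004, 0.003]]
wrist_force: [0.8, -0.0, -1.0]
width: 0.679
```

Run:
```python
from h import *
p,R=tipped(-.065,extra=.05)
go(p,R)
```

```text
t 20.5 shift cm [4.81, 2.9, -0.07] rv [-0.0003, 0.0031, 0.4563] | pos [ 0.5381 -0.3049  0.1405] F [ 0.8 -0.  -1. ] w 0.679
```

servo_tool(commands=[[[0,2.9,-0.1],[0,0,0.15],0.3],[[2,2.9,-0.1],[0,0,0.3],0.3],[[3.5,2.9,-0.1],[0,0,0.455],0.3],[[4.8,2.9,-0.1],[0,0,0.455],0.3],[[4.8,2.9,-0.1],[0,0,0.455],0.3],[[4.8,2.9,-0.1],[0,0,0.455],0.3]])

```text
time: 21.1
tcp_pos: [0.5092, -0.3118, 0.0929]
tcp_rot: [[-0.435, -0.88, -0.191], [-0.082, -0.173, 0.982], [-0.897, 0.442, 0.003]]
wrist_force: [-0.3, -0.3, 0.5]
width: 0.701
```

Run:
```python
from h import *
p,R=tipped(-.065,extra=.01)
go(p,R)
snap('wrist','w19')
```

```text
t 21.1 shift cm [4.01, -0.06, 0.06] rv [0.0001, 0.0034, 0.0019] | pos [ 0.5092 -0.3118  0.0929] F [-0.3 -0.3  0.5] w 0.701
```

View pics/w19.png

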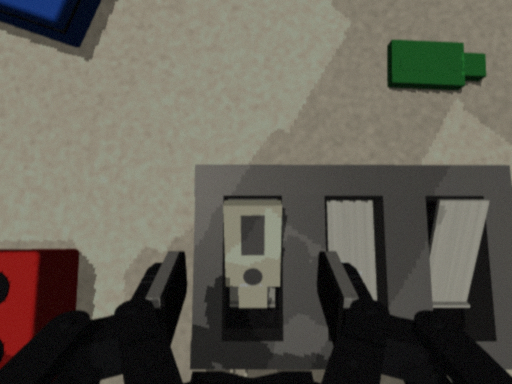

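Run:
```python
from h import *
z=load('w19');im=z['im'].astype(int);L=(cloud(z)-TO)@TR
m=(im[...,0]>100)&(im[...,1]<40)&(im[...,2]<40)&(L[...,1]<-.1)&(L[...,2]>-.01)
print(m.sum(),np.percentile(L[m],[1,50,99],axis=0).round(3))
```

```text
3140 [[-0.007 -0.21   0.048]
 [ 0.02  -0.198  0.05 ]
 [ 0.048 -0.19   0.052]]
```

servo_tool(commands=[[[2,-0.05,0.08],[0,0,0],0.3],[[4,-0.05,0.08],[0,0,0],0.35],[[5,-0.05,0.08],[0,0,0],0.4],[[5,-0.05,0.08],[0,0,0],0.4],[[5,-0.05,0.08],[0,0,0],0.4]])

```text
time: 21.65
tcp_pos: [0.4895, -0.3158, 0.0496]
tcp_rot: [[-0.431, -0.882, -0.191], [-0.084, -0.172, 0.982], [-0.898, 0.44, -0.0]]
wrist_force: [0.8, 0.1, 0.1]
width: 0.596
```

Run:
```python
from h import *
p,R=tipped(-.065,extra=.00)
go(p,R)
snap('wrist','w20')
```

```text
t 21.65 shift cm [0.24, 0.06, 0.09] rv [-0.0015, 0.0006, 0.0048] | pos [ 0.4895 -0.3158  0.0496] F [0.8 0.1 0.1] w 0.596
```

View pics/w20.png

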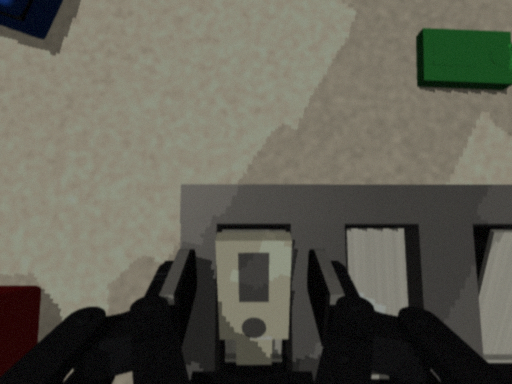

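servo_tool(commands=[[[0.2,0,0.08],[0,0,0],0.4],[[0.2,0,0.08],[0,0,0],0.4],[[0.2,0,0.08],[0,0,0],0.8],[[0.2,0,0.08],[0,0,0],0.8],[[0.2,0,0.08],[0,0,0],0.8],[[0.2,0,0.08],[0,0,0],0.8],[[0.2,0,0.08],[0,0,0],0.8]])

```text
time: 22.4
tcp_pos: [0.4887, -0.3146, 0.0467]
tcp_rot: [[-0.433, -0.881, -0.192], [-0.084, -0.173, 0.981], [-0.898, 0.441, 0.001]]
wrist_force: [0.5, 0.5, 3.5]
width: 0.371
```

servo_tool(commands=[[[-1.8,0.9,0],[0,0,0],0.8],[[-4,2,0],[0,0,0],0.8],[[-8,4,0],[0,0,0],0.8],[[-12,6,0],[0,0,0],0.8],[[-12,6,0],[0,0,0],0.8]])

```text
time: 22.9
tcp_pos: [0.4896, -0.3168, 0.1865]
tcp_rot: [[-0.425, -0.884, -0.192], [-0.09, -0.17, 0.981], [-0.901, 0.435, -0.007]]
wrist_force: [0.7, -0.2, -0.3]
width: 0.373
```

Run:
```python
from h import *
go(lane(-.075,z=.08),Rv(CY,CT))
snap('wrist','w21')
```

```text
t 22.9 shift cm [-3.59, -12.9, 38.78] rv [0.0689, -0.0413, 0.0085] | pos [ 0.4896 -0.3168  0.1865] F [ 0.7 -0.2 -0.3] w 0.373
```

View pics/w21.png

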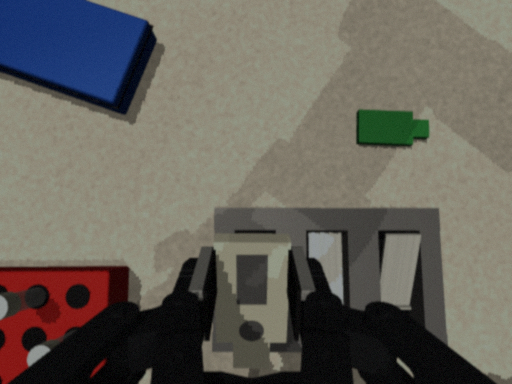

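servo_tool(commands=[[[-4,-13,38.8],[0.07,-0.04,0.01],0.8],[[-4,-13,38.8],[0.07,-0.04,0.01],0.8],[[-4,-13,38.8],[0.07,-0.04,0.01],0.8],[[-4,-13,38.8],[0.07,-0.04,0.01],0.8],[[-4,-13,38.8],[0.07,-0.04,0.01],0.8],[[-4,-13,38.8],[0.07,-0.04,0.01],0.8],[[-4,-13,38.8],[0.07,-0.04,0.01],0.8],[[-4,-13,38.8],[0.07,-0.04,0.01],0.8]])

```text
time: 23.75
tcp_pos: [0.5424, 0.0825, 0.1584]
tcp_rot: [[-0.451, -0.885, -0.112], [-0.046, -0.103, 0.994], [-0.891, 0.453, 0.006]]
wrist_force: [0.3, -0.7, -0.8]
width: 0.374
```

servo_tool(commands=[[[0,0,0],[0,0,0],0.8],[[0,0,0],[0,0,0],0.8]])

```text
time: 23.95
tcp_pos: [0.5424, 0.0814, 0.1585]
tcp_rot: [[-0.451, -0.885, -0.115], [-0.047, -0.105, 0.993], [-0.891, 0.454, 0.005]]
wrist_force: [-0.0, -0.1, -0.9]
width: 0.378
```

Run:
```python
from h import *
go(lane(-.075,z=.022),Rv(CY,CT))
snap('wrist','w22')
```

```text
t 23.95 shift cm [5.53, -0.27, 0.7] rv [0.0046, 0.0038, -0.0128] | pos [0.5424 0.0814 0.1585] F [-0.  -0.1 -0.9] w 0.378
```

View pics/w22.png

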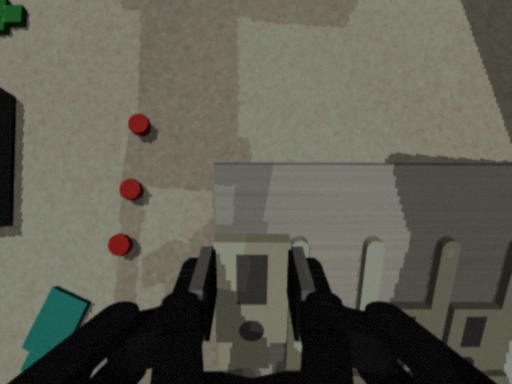

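servo_tool(commands=[[[3,-0.25,0.7],[0.005,0.004,-0.012],0.8],[[5.5,-0.25,0.7],[0.005,0.004,-0.012],0.8],[[5.5,-0.25,0.7],[0.005,0.004,-0.012],0.8],[[5.5,-0.25,0.7],[0.005,0.004,-0.012],0.8]])

```text
time: 24.4
tcp_pos: [0.5201, 0.084, 0.1101]
tcp_rot: [[-0.438, -0.893, -0.108], [-0.048, -0.097, 0.994], [-0.898, 0.441, -0.0]]
wrist_force: [1.0, -1.0, -0.3]
width: 0.375
```

Run:
```python
from h import *
go(lane(-.075,z=.0108),Rv(CY,CT))
```

```text
t 24.4 shift cm [1.34, -0.02, 0.21] rv [-0.0045, 0.002, 0.0018] | pos [0.5201 0.084  0.1101] F [ 1.  -1.  -0.3] w 0.375
```

servo_tool(commands=[[[0.2,0,0.18],[-0.004,0.002,0],0.8],[[0.7,0,0.18],[-0.004,0.002,0],0.8],[[1.3,0,0.18],[-0.004,0.002,0],0.8],[[1.3,0,0.18],[-0.004,0.002,0],0.8]])

```text
time: 24.8
tcp_pos: [0.5137, 0.0864, 0.098]
tcp_rot: [[-0.438, -0.892, -0.114], [-0.05, -0.103, 0.993], [-0.898, 0.441, 0.0]]
wrist_force: [-0.6, -0.1, -1.0]
width: 0.376
```

Run:
```python
from h import *
go(lane(-.075,z=.0103),Rv(CY,CT))
snap('wrist','w23')
```

```text
t 24.8 shift cm [0.04, -0.03, -0.1] rv [0.0014, -0.0005, 0.0018] | pos [0.5137 0.0864 0.098 ] F [-0.6 -0.1 -1. ] w 0.376
```

View pics/w23.png

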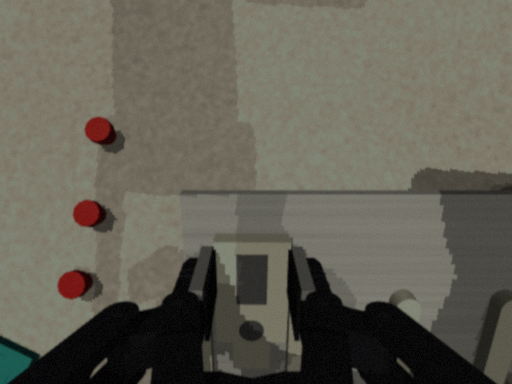

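servo_tool(commands=[[[0.06,0,-0.08],[0,0,0],0.8],[[0.06,0,-0.08],[0,0,0],0.8],[[0.06,0,-0.08],[0,0,0],0.4],[[0.06,0,-0.08],[0,0,0],0.4],[[0.06,0,-0.08],[0,0,0],0.3],[[0.06,0,-0.08],[0,0,0],0.3],[[0.06,0,-0.08],[0,0,0],0.3],[[0.06,0,-0.08],[0,0,0],0.3]])

```text
time: 25.65
tcp_pos: [0.514, 0.0857, 0.0979]
tcp_rot: [[-0.437, -0.892, -0.114], [-0.05, -0.103, 0.993], [-0.898, 0.44, 0.0]]
wrist_force: [0.3, -0.7, 0.1]
width: 0.705
```

servo_tool(commands=[[[-4,0,0],[0,0,0],0.3],[[-9,0,0],[0,0,0],0.3],[[-9,0,0],[0,0,0],0.3]])

```text
time: 25.95
tcp_pos: [0.5583, 0.0905, 0.1836]
tcp_rot: [[-0.426, -0.898, -0.114], [-0.05, -0.103, 0.993], [-0.904, 0.428, -0.001]]
wrist_force: [-0.1, -0.3, 0.4]
width: 0.699
```

Run:
```python
from h import *
snap('scene','s24');snap('wrist','w24')
z=load('s24')
ext=(-.1,.1,-.12,.12)
cv2.imwrite('pics/s24o.png',grid(ortho(z,CR,CO+CR@[0,0,.009],ext,2500),ext,2500,.02))
go([.466,.304,.18],Rv(CY))
```

```text
t 26.05 shift cm [2.72, 5.7, 22.24] rv [0.0015, -0.0003, -0.4527] | pos [0.5542 0.0902 0.1795] F [-0.4 -0.2 -0.9] w 0.699
```

View pics/s24o.png

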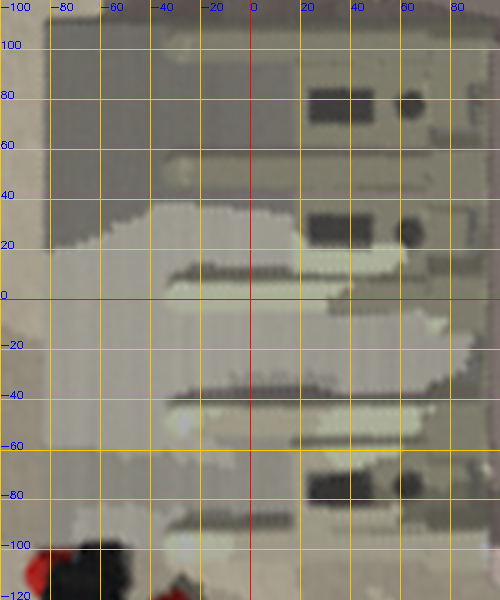

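View pics/w24.png

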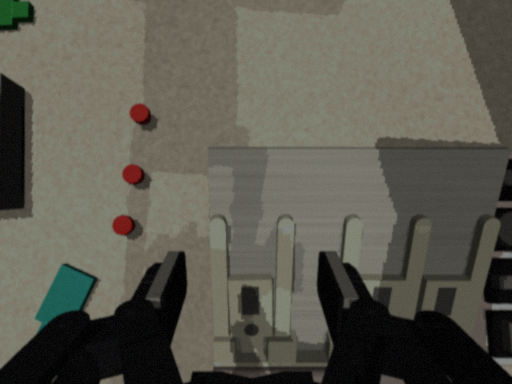

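servo_tool(commands=[[[2.7,5.7,22.2],[0,0,-0.45],1],[[2.7,5.7,22.2],[0,0,-0.45],1],[[2.7,5.7,22.2],[0,0,-0.45],1],[[2.7,5.7,22.2],[0,0,-0.45],1],[[2.7,5.7,22.2],[0,0,-0.45],1],[[2.7,5.7,22.2],[0,0,-0.45],1],[[2.7,5.7,22.2],[0,0,-0.45],1]])

```text
time: 26.75
tcp_pos: [0.4638, 0.3032, 0.1783]
tcp_rot: [[-0.008, -0.993, -0.116], [-0.002, -0.116, 0.993], [-1.0, 0.008, -0.002]]
wrist_force: [0.4, -0.3, 0.6]
width: 0.001
```

Run:
```python
from h import *
go([.466,.304,.12],Rv(CY))
snap('wrist','w25');z=load('w25')
ext=(-.07,.07,-.04,.04)
R=np.c_[-Rv(CY)[:,1],Rv(CY)[:,2],[0,0,1]]
cv2.imwrite('pics/w25o.png',grid(ortho(z,R,np.array([.509,.309,.048]),ext,5000),ext,5000,.01))
```

```text
t 26.75 shift cm [5.83, -0.28, 0.06] rv [0.0035, -0.0015, -0.008] | pos [0.4638 0.3032 0.1783] F [ 0.4 -0.3  0.6] w 0.001
```

View pics/w25.png

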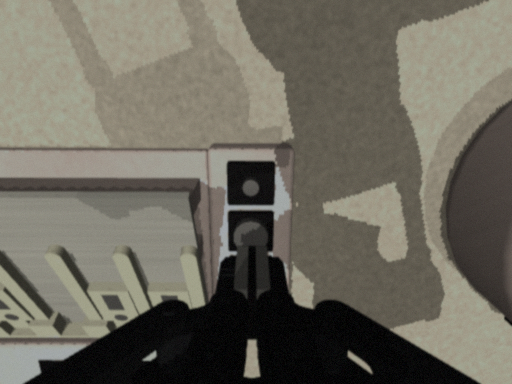

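View pics/w25o.png

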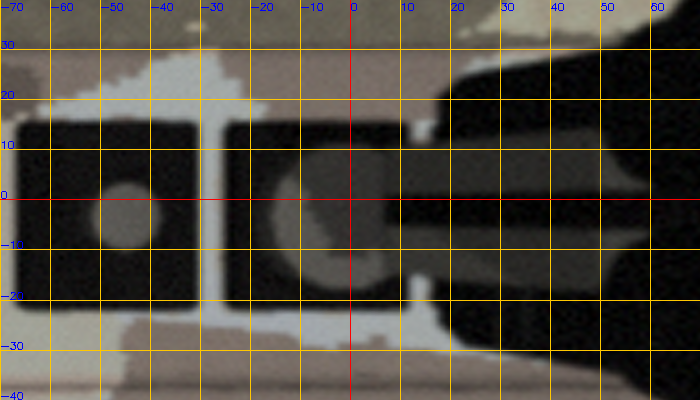

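```bash
cat >> h.py <<'E'
def key(x,y=-.001,z=.062):
    R=np.c_[-Rv(CY)[:,1],Rv(CY)[:,2],[0,0,1]]
    return np.array([.509,.309,0])+R@np.array([x,y,z])
E
python3 - <<'E'
from h import *
go(key(-.045,z=.064),Rv(CY))
z=load('w25');L=cloud(z)
for u,v in [(250,188),(235,200),(250,222),(235,170)]: print(P(z,u,v).round(4))
E
```

```text
t 26.8 shift cm [11.44, -0.07, 0.05] rv [0.0019, -0.0015, -0.0076] | pos [0.4646 0.3026 0.1784] F [ 0.5 -0.8 -0. ] w 0.001
[0.4652 0.3005 0.048 ]
[0.4801 0.2894 0.0384]
[0.4943 0.3039 0.0487]
[0.4541 0.2868 0.0385]
```

servo_tool(commands=[[[4,-0.05,0.05],[0,0,-0.008],1],[[9,-0.05,0.05],[0,0,-0.008],1],[[11.4,-0.05,0.05],[0,0,-0.008],1],[[11.4,-0.05,0.05],[0,0,-0.008],1],[[11.4,-0.05,0.05],[0,0,-0.008],1]])

```text
time: 27.3
tcp_pos: [0.4659, 0.303, 0.0654]
tcp_rot: [[0.002, -0.994, -0.112], [-0.0, -0.112, 0.994], [-1.0, -0.002, -0.0]]
wrist_force: [0.2, 1.3, 0.8]
width: -0.001
```

Run:
```python
from h import *
go(key(-.045,z=.050),Rv(CY))
snap('wrist','w26')
```

```text
t 27.3 shift cm [1.54, 0.15, 0.01] rv [-0.0004, -0.0003, 0.0018] | pos [0.4659 0.303  0.0654] F [0.2 1.3 0.8] w -0.001
```

View pics/w26.png

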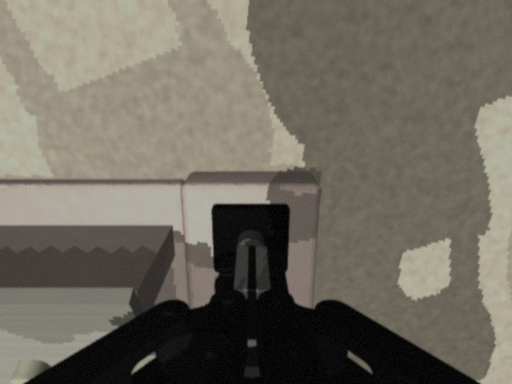

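servo_tool(commands=[[[0.7,0.1,0],[0,0,0],1],[[1.0,0.1,0],[0,0,0],1],[[1.3,0.1,0],[0,0,0],1],[[1.5,0.1,0],[0,0,0],1],[[1.5,0.1,0],[0,0,0],1]])

```text
time: 27.85
tcp_pos: [0.4648, 0.3041, 0.051]
tcp_rot: [[0.004, -0.993, -0.114], [0.001, -0.114, 0.993], [-1.0, -0.004, 0.0]]
wrist_force: [0.9, -1.2, 3.5]
width: -0.002
```

servo_tool(commands=[[[0.15,0,0],[0,0,0],1],[[0.15,0,0],[0,0,0],1]])

```text
time: 28.05
tcp_pos: [0.4648, 0.3041, 0.05]
tcp_rot: [[0.004, -0.993, -0.114], [0.001, -0.114, 0.993], [-1.0, -0.004, 0.0]]
wrist_force: [-0.8, -1.0, 7.8]
width: -0.0
```

servo_tool(commands=[[[0.08,0,0],[0,0,0],1],[[0.08,0,0],[0,0,0],1]])

```text
time: 28.25
tcp_pos: [0.4648, 0.3041, 0.0499]
tcp_rot: [[0.004, -0.993, -0.115], [0.001, -0.115, 0.993], [-1.0, -0.004, 0.0]]
wrist_force: [-1.2, -0.9, 12.8]
width: 0.003
```

servo_tool(commands=[[[-2,0,0],[0,0,0],1],[[-4,0,0],[0,0,0],1],[[-4,0,0],[0,0,0],1],[[-4,0,0],[0,0,0],1]])

```text
time: 28.65
tcp_pos: [0.4638, 0.304, 0.088]
tcp_rot: [[0.002, -0.993, -0.114], [0.001, -0.114, 0.993], [-1.0, -0.002, 0.0]]
wrist_force: [0.8, 0.2, -0.5]
width: -0.001
```

Run:
```python
from h import *
go(key(-.001,z=.064),Rv(CY))
snap('wrist','w27');z=load('w27')
for u,v in [(250,215),(250,225),(250,205),(250,235)]: print(P(z,u,v).round(4))
```

```text
t 28.65 shift cm [2.41, -4.44, -0.12] rv [0.0015, 0.0004, 0.0025] | pos [0.4638 0.304  0.088 ] F [ 0.8  0.2 -0.5] w -0.001
[0.4568 0.3009 0.039 ]
[0.4591 0.3012 0.0481]
[0.451  0.3002 0.0382]
[0.465  0.3019 0.0484]
```

View pics/w27.png

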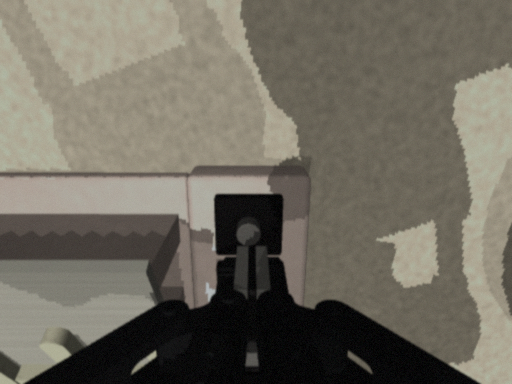

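servo_tool(commands=[[[0,-4.4,-0.1],[0,0,0],1],[[0,-4.4,-0.1],[0,0,0],1],[[2.4,-4.4,-0.1],[0,0,0],1],[[2.4,-4.4,-0.1],[0,0,0],1],[[2.4,-4.4,-0.1],[0,0,0],1]])

```text
time: 29.2
tcp_pos: [0.5067, 0.3075, 0.0631]
tcp_rot: [[-0.001, -0.993, -0.114], [-0.001, -0.114, 0.993], [-1.0, 0.001, -0.001]]
wrist_force: [-0.9, -0.8, 0.3]
width: -0.003
```

Run:
```python
from h import *
go(key(-.001,z=.0495),Rv(CY))
snap('wrist','w28')
```

```text
t 29.2 shift cm [1.36, -0.14, 0.03] rv [0.0014, -0.0008, -0.0008] | pos [0.5067 0.3075 0.0631] F [-0.9 -0.8  0.3] w -0.003
```

View pics/w28.png

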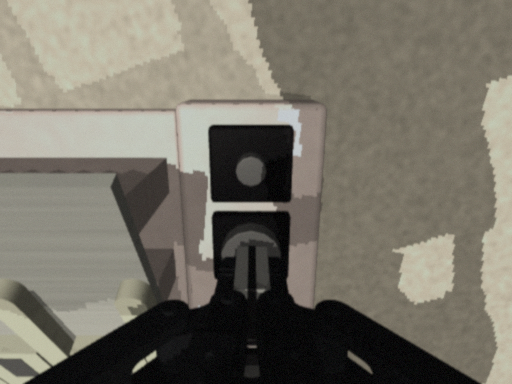

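servo_tool(commands=[[[0.5,-0.1,0],[0,0,0],1],[[0.9,-0.1,0],[0,0,0],1],[[1.2,-0.1,0],[0,0,0],1],[[1.4,-0.1,0],[0,0,0],1],[[1.4,-0.1,0],[0,0,0],1]])

```text
time: 29.75
tcp_pos: [0.5094, 0.3083, 0.0508]
tcp_rot: [[0.004, -0.993, -0.114], [0.001, -0.114, 0.993], [-1.0, -0.004, 0.001]]
wrist_force: [0.4, 0.6, 3.8]
width: -0.001
```

servo_tool(commands=[[[0.12,0,0],[0,0,0],1],[[0.12,0,0],[0,0,0],1]])

```text
time: 29.95
tcp_pos: [0.5094, 0.3083, 0.05]
tcp_rot: [[0.004, -0.993, -0.114], [0.001, -0.114, 0.993], [-1.0, -0.004, 0.001]]
wrist_force: [-0.4, 1.0, 6.8]
width: -0.002
```

servo_tool(commands=[[[0.1,0,0],[0,0,0],1],[[0.1,0,0],[0,0,0],1]])

```text
time: 30.15
tcp_pos: [0.5094, 0.3084, 0.0499]
tcp_rot: [[0.004, -0.993, -0.114], [0.001, -0.114, 0.993], [-1.0, -0.004, 0.001]]
wrist_force: [-1.3, -0.2, 11.9]
width: 0.002
```

servo_tool(commands=[[[-2,0,0],[0,0,0],1],[[-4,0,0],[0,0,0],1],[[-4,0,0],[0,0,0],1],[[-4,0,0],[0,0,0],1]])

```text
time: 30.55
tcp_pos: [0.5085, 0.3079, 0.0878]
tcp_rot: [[0.002, -0.993, -0.114], [0.0, -0.114, 0.993], [-1.0, -0.002, 0.0]]
wrist_force: [-0.6, 0.3, -1.4]
width: 0.001
```

Run:
```python
from h import *
go(key(.043,z=.064),Rv(CY))
snap('wrist','w29');snap('scene','s29')
z=load('w29')
for u,v in [(240,230),(262,230)]: print(P(z,u,v).round(4))
cv2.imwrite('pics/s29c.png',cv2.resize(load('s29')['im'][240:340,270:390,::-1],None,fx=6,fy=6))
```

```text
t 30.55 shift cm [2.39, -4.35, 0.0] rv [0.0015, 0.0, 0.0021] | pos [0.5085 0.3079 0.0878] F [-0.6  0.3 -1.4] w 0.001
[0.5073 0.2999 0.0482]
[0.5059 0.312  0.0483]
```

View pics/s29c.png

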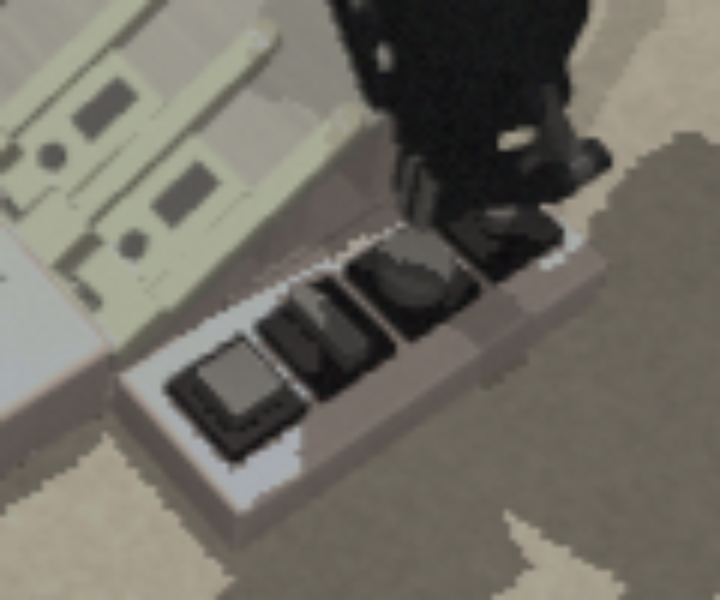

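View pics/w29.png

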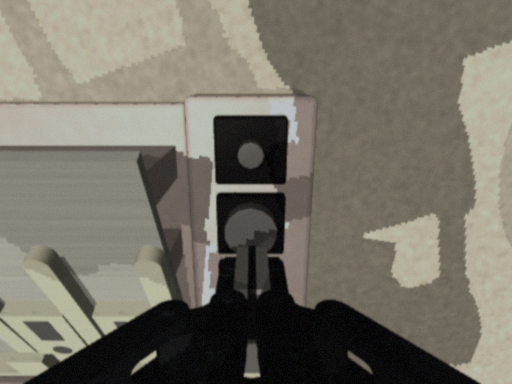

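servo_tool(commands=[[[0,-4.3,0],[0,0,0],1],[[0,-4.3,0],[0,0,0],1],[[2.4,-4.3,0],[0,0,0],1],[[2.4,-4.3,0],[0,0,0],1],[[2.4,-4.3,0],[0,0,0],1]])

```text
time: 31.15
tcp_pos: [0.5505, 0.3125, 0.063]
tcp_rot: [[-0.001, -0.993, -0.114], [-0.001, -0.114, 0.993], [-1.0, 0.001, -0.001]]
wrist_force: [0.2, 0.3, -0.1]
width: -0.002
```

Run:
```python
from h import *
go(key(.043,z=.0495),Rv(CY))
snap('wrist','w30');snap('scene','s30')
cv2.imwrite('pics/s30c.png',cv2.resize(load('s30')['im'][240:340,270:390,::-1],None,fx=6,fy=6))
```

```text
t 31.15 shift cm [1.35, -0.13, 0.02] rv [0.0014, -0.0008, -0.0007] | pos [0.5505 0.3125 0.063 ] F [ 0.2  0.3 -0.1] w -0.002
```

View pics/s30c.png

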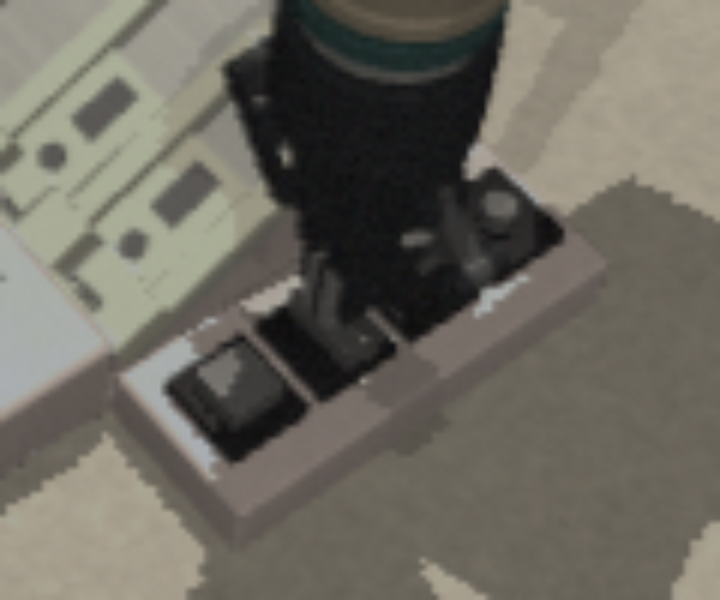

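View pics/w30.png

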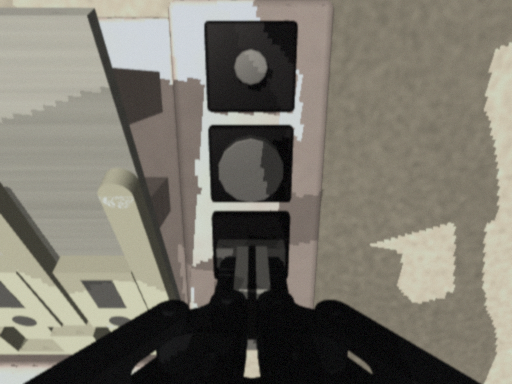

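Above the bar; press.

servo_tool(commands=[[[0.5,-0.1,0],[0,0,0],1],[[0.9,-0.1,0],[0,0,0],1],[[1.2,-0.1,0],[0,0,0],1],[[1.4,-0.1,0],[0,0,0],1],[[1.4,-0.1,0],[0,0,0],1]])

```text
time: 31.75
tcp_pos: [0.5531, 0.3133, 0.0507]
tcp_rot: [[0.004, -0.993, -0.114], [0.001, -0.114, 0.993], [-1.0, -0.004, 0.001]]
wrist_force: [-0.4, -0.7, 3.5]
width: -0.002
```

servo_tool(commands=[[[0.12,0,0],[0,0,0],1],[[0.12,0,0],[0,0,0],1]])

```text
time: 31.95
tcp_pos: [0.5532, 0.3133, 0.05]
tcp_rot: [[0.004, -0.993, -0.114], [0.001, -0.114, 0.993], [-1.0, -0.004, 0.001]]
wrist_force: [-0.2, 1.0, 6.6]
width: 0.001
```

servo_tool(commands=[[[0.1,0,0],[0,0,0],1],[[0.1,0,0],[0,0,0],1]])

```text
time: 32.15
tcp_pos: [0.5532, 0.3134, 0.0499]
tcp_rot: [[0.004, -0.993, -0.114], [0.001, -0.114, 0.993], [-1.0, -0.004, 0.001]]
wrist_force: [-1.8, 0.0, 12.4]
width: -0.0
```

servo_tool(commands=[[[-2,0,0],[0,0,0],1],[[-6,0,0],[0,0,0],1],[[-10,2,0],[0,0,0],1],[[-15,10,0],[0,0,0],1],[[-15,15,0],[0,0,0],1],[[-15,20,0],[0,0,0],1],[[-15,20,0],[0,0,0],1]])

```text
time: 32.85
tcp_pos: [0.3504, 0.2892, 0.1975]
tcp_rot: [[0.001, -0.993, -0.114], [-0.0, -0.114, 0.993], [-1.0, -0.001, -0.0]]
wrist_force: [0.7, 0.7, 0.4]
width: -0.0
```

Run:
```python
from h import *
snap('side','s31');snap('scene','s32');z=load('s32')
print(arm.observe()['time'],arm.observe()['tcp_pos'])
cv2.imwrite('pics/s32c.png',cv2.resize(z['im'][190:340,170:390,::-1],None,fx=3.6,fy=3.6))
L=(cloud(z)-np.array([.509,.309,0]));R=np.c_[-Rv(CY)[:,1],Rv(CY)[:,2],[0,0,1]];L=L@R
for n,x in [('small',-.045),('large',0),('bar',.043),('sq',.088)]:
    m=(abs(L[...,0]-x)<.005)&(abs(L[...,1])<.005);print(n,np.median(L[m][:,2]).round(4),m.sum())
```

```text
32.95 [0.34755384 0.28853336 0.19753143]
small 0.0462 23
large 0.0479 18
bar 0.0467 16
sq 0.0476 15
```

View pics/s32c.png

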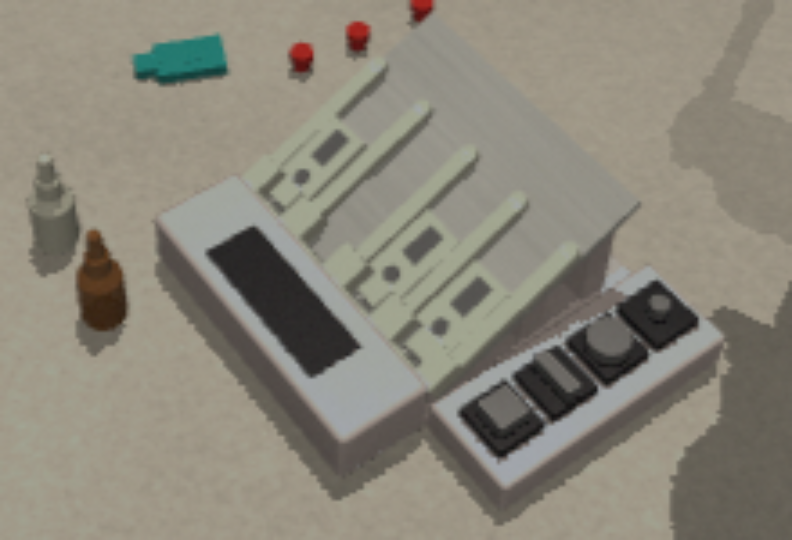

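View pics/s31.png

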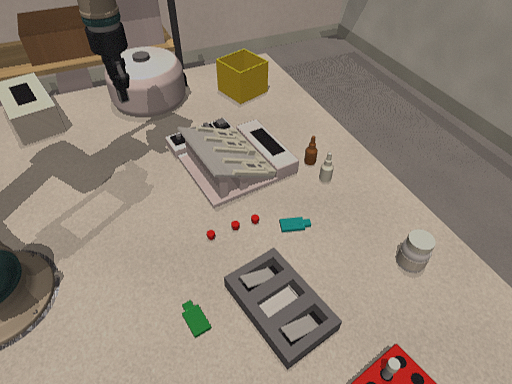

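servo_tool(commands=[[[0,0,0],[0,0,0],1],[[0,0,0],[0,0,0],1],[[0,0,0],[0,0,0],1]])

```text
time: 33.25
tcp_pos: [0.3548, 0.2904, 0.1972]
tcp_rot: [[0.002, -0.994, -0.113], [0.0, -0.113, 0.994], [-1.0, -0.002, -0.0]]
wrist_force: [0.3, 0.4, 0.8]
width: -0.001
```

Run:
```python
from h import *
snap('scene','s33');z=load('s33');ext=(-.1,.1,-.12,.12)
cv2.imwrite('pics/s33o.png',grid(ortho(z,CR,CO+CR@[0,0,.009],ext,2500),ext,2500,.02))
print(arm.job_done())
```

```text
the job is handed in; nothing more can be done
None
```

View pics/s33o.png

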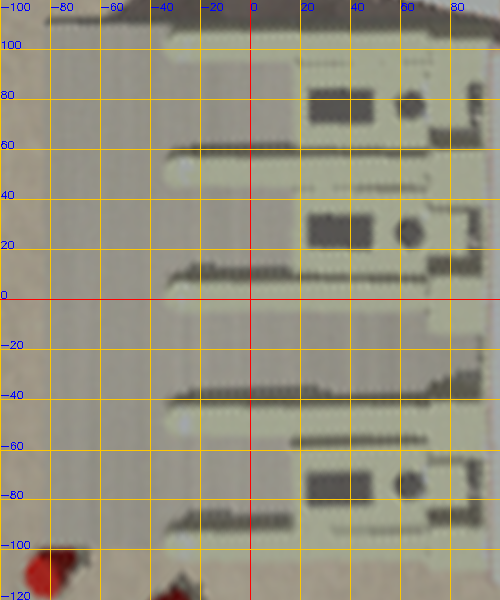

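The job is handed in: all three cartridges are home in the reader and the run was started, at about 33 s on the robot's clock. No verdict is reported.

- **Cartridges:** Pocket 2 was empty, so three were loaded: the bench one (d) into lane 4, c into lane 3 and a into lane 1. In the last picture all three lie nose first with the body against the gate, at the same chute position.
- **Keys:** I pressed small round, large round, then bar. Each went down about 6 mm to its stop, with about 12–13 N at the wrist. In the pictures small and large were back up before the next press, and bar was back up at the end. The square cancel key was not touched.
- **Bystanders:** Both dropper bottles are still standing, the look-alikes are where they were, and the arm is clear of everything.
- **Disagreements:** The wrist camera read 1 to 3 mm differently from the fixed cameras, so I lined up each grasp against the fingers in its picture. The cartridges sat about 4 mm nearer the robot than the tray's outer edges implied, so I used the positions I saw. No check failed.

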